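Crank the stirrer lift up to its top stop

TASK

Fit the loose crank fully down onto the square shaft end of the stirrer lift, then hold it by its green handle and wind it clockwise until the platform has come up gently against its rubber top stop. Do not force the crank or crush the stop; leave the crank fully seated on the shaft, and leave everything else on the bench alone.

Things in the scene. Friction and masses are not known exactly. Their poses are not given: they have to be found in the camera images.
- lift: Heavy fixed lab lift on a grey base plate 340 x 170 x 16 mm; origin at the centre of its underside on the bench, z up, x along its long side. A white gearbox 85 x 85 mm, top 115 mm above the bench, is centred at x = -110 mm. The platform with a white stirrer unit fills x = -45 to 128 mm and reaches at most 147 mm above the bench when raised.
- shaft_seat (a point): Point on the axis of the lift's upright shaft, 125 mm above the bench: the top of a dark round collar, 40 mm across, that stands 10 mm above the gearbox. The crank's hub rests on it when fully down. The shaft is stiff (about 0.12 N m, some 2 to 4 N at the crank's handle) and stays where it is left. Clockwise seen from above raises the platform, 16 mm per turn.
- shaft_top (a point): Point on the axis 23 mm above the collar: tip of the brass shaft. From the collar up: a 12 x 12 mm square to 13 mm, tapering to 11.4 x 11.4 mm at 15 mm; a round pilot 11.5 mm across to 18 mm; a conical nose to 23 mm. The square was left at any angle, not measured: find it by feel (pilot in the hole, turn the hub under a light press of a few N until it drops; 90 degrees is enough) or by camera.
- platform (a joint): Height of the platform in m above its lowest place. It starts at 0 to 0.014 and meets the rubber stop at 0.056, so 2.6 to 3.5 turns are needed. Its value rises with clockwise turns, 0.016 a turn.
- stop (a point): Centre of the grey cross beam that joins two guide posts (beam 145 mm long, top 113 mm above the bench), at the height of the underside of its black rubber stop rings. They are soft: past first touch the shaft's torque grows 1.5 N m per radian (30 N at the handle per radian). A squeeze of over 1.5 mm (0.59 rad) crushes them; let go, they push back to within about 0.3 mm of first touch.
- platform_top (a point): Centre of the round steel top of the stirrer unit on the platform.
- crank: Loose steel crank, 0.28 kg, lying flat, handle up. Origin: centre of the underside of its hub, a block 30 x 30 mm, 28 mm high, sides along x and y. A square hole 13.3 mm wide, sides along x and y too, runs through it, slightly chamfered below. Arm 18 mm wide, 10 mm thick, flush with the underside, from the hub along +x to 62 mm. It fits the shaft in any of four directions.
- handle_mid (a point): Point on the axis of the crank's handle, 42 mm above the crank's underside: a lime green upright sleeve, 20 mm across, from 12 to 62 mm above the underside, 50 mm from the hub's axis along the crank's +x. The sleeve spins freely on the arm about its own axis, so a hand gripping it can go round without turning.
- jug: Steel mug-shaped jug, 84 mm across, 100 mm high; bystander, origin at the underside.
- flask_a: Blue conical flask, 68 mm across, 105 mm high; bystander.
- flask_b: Blue conical flask, same size; bystander.
- beaker: Glass beaker, 68 mm across, 85 mm high; bystander.
- wrench: Steel wrench 150 mm long, lying flat; bystander.
- handwheel: Black handwheel, 72 mm across, 26 mm high, with no square hole; bystander.
- collar: Brass collar, 44 mm across, 14 mm high; bystander.
Things that resemble listed ones, but are neither listed nor needed, are in the scene too. There is more than one size of the crank; the job needs the smallest.

How it is judged (in metres and radians):
On the way, in this order (a step that is already met when the one before it is completed fails the run):
1. the crank is fully down on the square shaft, before any winding: hub within 4 mm of the collar and of the axis, platform still below 0.03 (z of crank in the frame of shaft_seat between -0.004 and 0.004 m and horizontal distance between crank and shaft_seat below 0.004 m and angle between crank's own z axis and vertical below 0.15 rad and value of joint platform below 0.03 m), for 0.2 s.
2. the platform is up against its top stop, within 1 mm, with the crank on the shaft (value of joint platform above 0.055 m and z of crank in the frame of shaft_seat below 0.006 m and horizontal distance between crank and shaft_seat below 0.005 m), for 0.1 s.
At the end, for the whole second after the job is handed in: The platform stands at its top stop (joint platform between 0.055 and 0.0575), the crank is still fully seated on the shaft (within 4 mm of the collar in height and of the axis, upright within 0.15 rad) and at rest (value of joint platform between 0.055 and 0.0575 m and z of crank in the frame of shaft_seat between -0.004 and 0.004 m and horizontal distance between crank and shaft_seat below 0.004 m and angle between crank's own z axis and vertical below 0.15 rad and linear speed of crank below 0.02 m/s); the robot touches nothing.
It fails at once if the rubber stop is crushed: platform driven more than 1.5 mm past where it bites (value of joint platform above 0.0575 m).
It fails at once if the fingers bear on the lift with more than 10 N (contact force between the fingers and lift above 10 N).
It fails at once if a bystander is shifted by more than 30 mm (distance of any of jug, flask_a, flask_b, beaker, wrench, handwheel, collar from where it was at the start of the episode above 0.03 m).
It fails at once if the crank is forced down on the shaft: it bears on the lift with more than 60 N, all contacts added, while it still stands on top of the square, more than 12 mm above its seat (contact force between crank and lift above 60 N and z of crank in the frame of shaft_seat above 0.012 m).
It also fails if it takes over 72 s, if anything falls off the work surface, if the arm or the gripper's body presses on something with over 40 N, if the wrist force passes 120 N, or if a joint passes its speed limit or range.

ROBOT

A 6-joint arm with a two-finger parallel gripper is mounted at the origin on the work surface. World frame = base frame: x ahead of the robot, y to its left, z up, the work surface at z = 0. Lengths are in mm, angles in degrees, forces in N, time in s.
With the tool pointing down it reaches from about 300 to 850 mm from the base axis. Payload 4.2 kg.
Tool frame: the origin (TCP) lies at the very end of the fingers, on their centre line; the grasp point (between the pads) lies 19 mm behind it; z points along the fingers, x is the direction in which the jaws open and shut, and the axes are right-handed (so a half turn about z gives the same grasp; the last joint's range is limited). The gripper opens to 91 mm and grips with 3 to 60 N. Pads are 32 mm wide; open, the fingers measure 118 mm over their backs; the gripper's body (76 mm by 178 mm) begins 60 mm behind the grasp point.
Start: joints at [-73.109, 18.312, 89.639, -0, 72.044, -1.146], TCP at [178.038, -546.759, 213.976] pointing down, gripper open.
Joint ranges: [-177.97, 177.97], [-48.28, 115.42], [12.27, 149.76], [-77.06, 257.06], [2.81, 150.46], [-146.56, 146.56]. Speed limits (degrees/s): [147.25, 147.25, 180, 180, 180, 180].

INTERFACE

Orientations are given as [roll, pitch, yaw] about the fixed x, y, z axes, in that order (R = Rz(yaw) Ry(pitch) Rx(roll)).
In Python, from workcell import env gives the robot as it stands.
- The arm moves only by the tool servo_tool, never from a script. Its argument "plan" is a list of rows, each a list of 3 entries, a list of its own where there are three numbers: the turn, a rotation vector about the tool's x, y, z in degrees, then the shift along the tool's x, y, z in mm, then the finger opening in mm, from 0 to 91.2. In form: [[[ax, ay, az], [dx, dy, dz], claw], ...]. A call has exactly 10 rows; each row shifts and turns the pose as measured when the row begins, along the tool's axes as they then stand; what a row does not reach is not made up. A row lasts 1/8 s, in which the tool goes at most 62.5 mm and 10.7 degrees, less where a joint would pass 70% of its speed; a pose out of reach is approached as far as the arm can. A call with a gripper value outside its range is refused whole. The fingers move at their own pace and stop on an object; "squeeze" is the grip in N (left out, the last holds). Time passes only in rows, so rows that do not move let the fingers close, or fill a call up. It gives the time, the measured TCP pose, the force and the opening at its end, in the units of the state.
- env.state(): the state, without advancing time (a new reading comes with each control period).
- env.grab_frame(name): name is "scene" or "top" or "wrist"; returns a dict with "pixels" (400x640x3 uint8, red, green, blue), "intrinsics" (3x3 intrinsics, pixels), "eye" and "attitude" of the camera in the world. Camera axes: x right, y up, looking along -z (the intrinsics and any distortion apply to the point x, -y, -z); pixel columns grow to the right and rows downward; lengths in mm; the calibration is good to about 2 mm. A picture is of the moment at which its call begins. There is no depth.
- env.job_done(): hands the job in, once; it reports no verdict.
The state is a dict: "time_s": time; "qpos": joint angles; "qvel": joint speeds; "effort": joint torques, N m; "ee_pos": TCP position; "ee_rot": TCP orientation; "force": force on the tool from outside, world axes, zero at the start; "torque": the same for the moment, N m; "gripper_width": finger opening in mm.
Only numpy, scipy, OpenCV 4.12 (cv2) and the standard library are available. Lean on these libraries where they do the work, as an engineer would, in place of code of your own. Each camera call takes 0.05 s, during which the arm holds its last target.

## Working session

There is one attempt and no reset: what is moved stays moved. The work goes in short steps, Python scripts to look and compute and a tool call to move; the robot and the scene stay as the last step left them, time stands still between calls to the robot, and variables do not carry over. Pictures are saved under pics/ and viewed, and the job is handed in when it is done.

Besides the shell and the picture viewer there is one more tool, called after "Call:" in YAML: its name, and indented under it one key for each argument. servo_tool: Moves the arm, as the interface text tells. Its arguments: {"type":"object","properties":{"plan":{"type":"array"},"squeeze":{"type":"number"}},"required":["plan"]}

```bash
ls; mkdir -p pics; cat > h.py <<'E'
import numpy as np, cv2, pickle
from workcell import env
def snap(n,tag):
    f=env.grab_frame(n); cv2.imwrite(f'pics/{tag}.png',cv2.cvtColor(f['pixels'],cv2.COLOR_RGB2BGR)); pickle.dump(f,open(f'pics/{tag}.pkl','wb')); return f
def load(tag): return pickle.load(open(f'pics/{tag}.pkl','rb'))
E
python3 - <<'E'
from h import *
for n in ['scene','top','wrist']:
    f=snap(n,n+'0'); print(n,{k:v for k,v in f.items() if k!='pixels'})
print(env.state())
E
```

```text
pics
scene {'intrinsics': array([[394.48191842,   0.        , 318.84048039],
       [  0.        , 394.48191842, 200.63364308],
       [  0.        ,   0.        ,   1.        ]]), 'eye': array([1288.48249895,  578.53749055, 1005.86327277]), 'attitude': array([ 46.13764405,   0.43268956, 126.37994694])}
top {'intrinsics': array([[447.49471187,   0.        , 316.41763253],
       [  0.        , 447.49471187, 201.43642921],
       [  0.        ,   0.        ,   1.        ]]), 'eye': array([ 299.35944508,   15.89076192, 1225.8036873 ]), 'attitude': array([ 1.16044304e+01,  5.94074765e-02, -8.87160011e+01])}
wrist {'intrinsics': array([[308.02878058,   0.        , 314.03488427],
       [  0.        , 308.02878058, 197.58489255],
       [  0.        ,   0.        ,   1.        ]]), 'eye': array([ 252.23821551, -522.60038527,  383.54916838]), 'attitude': array([-16.01461154,   0.1210828 , -71.92356327])}
{'time_s': 0.15, 'qpos': array([-7.31093220e+01,  1.83433896e+01,  8.96870144e+01, -1.11169708e-03,
        7.20437495e+01, -1.14584687e+00]), 'qvel': array([ 0.14615927, -0.11892767, -0.24810066, -0.00843365,  0.11459193,
       -0.01314128]), 'effort': array([ 1.23666414e-03, -4.12771654e+01, -2.32155758e+01,  7.28791254e-02,
        4.34185623e-02, -1.07627163e-04]), 'ee_pos': array([ 177.92680858, -546.40956663,  213.3343895 ]), 'ee_rot': array([-1.79999574e+02,  7.41597920e-02, -7.19631314e+01]), 'force': array([-0.43978099, -0.44110577,  0.01882466]), 'torque': array([ 0.07515082, -0.00793976,  0.01632877]), 'gripper_width': 91.29087442857873}
```

View pics/top0.png

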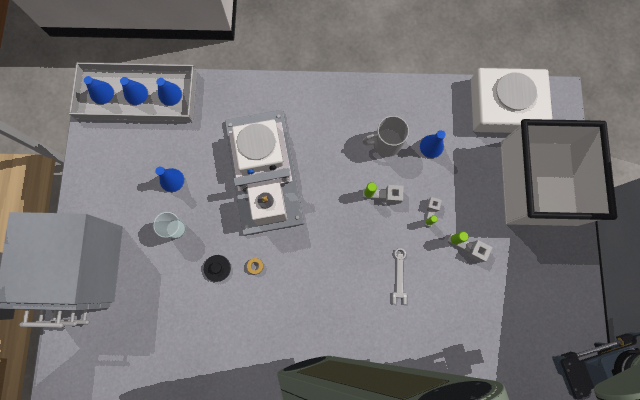

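View pics/scene0.png

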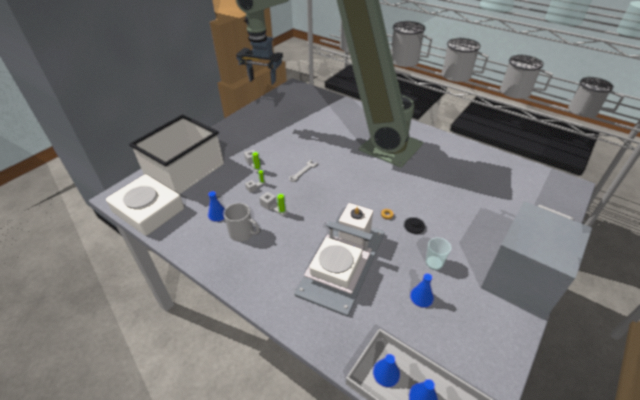

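View pics/wrist0.png

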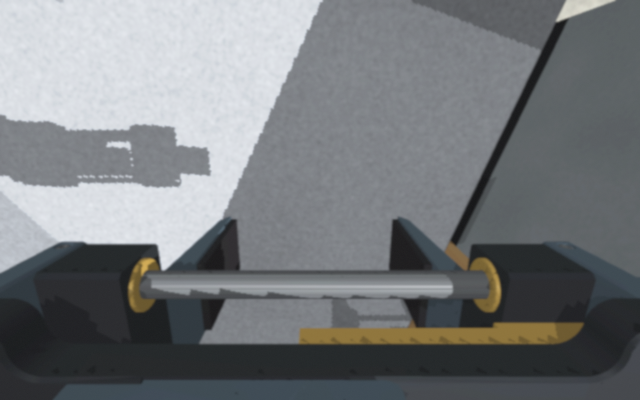

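```bash
cat >> h.py <<'E'
from scipy.spatial.transform import Rotation as Ro
def Rm(a): return Ro.from_euler('xyz',a,degrees=True).as_matrix()
def ray(f,uv):
    K=f['intrinsics']; d=np.array([(uv[0]-K[0,2])/K[0,0],-(uv[1]-K[1,2])/K[1,1],-1.]); return f['eye'],Rm(f['attitude'])@d
def onz(f,uv,z):
    e,d=ray(f,uv); return e+d*(z-e[2])/d[2]
def proj(f,p):
    c=Rm(f['attitude']).T@(np.asarray(p,float)-f['eye']); K=f['intrinsics']; return np.array([K[0,2]+K[0,0]*c[0]/-c[2],K[1,2]-K[1,1]*c[1]/-c[2]])
def crop(f,x0,y0,x1,y1,s,tag):
    im=cv2.cvtColor(f['pixels'],cv2.COLOR_RGB2BGR)[y0:y1,x0:x1]; cv2.imwrite(f'pics/{tag}.png',cv2.resize(im,None,fx=s,fy=s,interpolation=cv2.INTER_CUBIC))
E
python3 - <<'E'
from h import *
f=load('top0')
crop(f,355,170,500,270,5,'c1'); crop(f,220,110,310,240,4,'c2')
for n,uv,z in [('hubA',(395,193),28),('hubB',(435,204),28),('hubC',(482,251),28),('shaft',(265,199),148),('wr',(400,250),5),('jug',(392,134),90),('hw',(217,268),20),('collar',(255,267),14)]:
    print(n,onz(f,uv,z).round(0))
E
```

```text
hubA [ 574. -192.   28.]
hubB [ 545. -301.   28.]
hubC [ 420. -423.   28.]
shaft [524. 149. 148.]
wr [ 420. -208.    5.]
jug [ 721. -176.   90.]
hw [360. 284.  20.]
collar [365. 184.  14.]
```

View pics/c1.png

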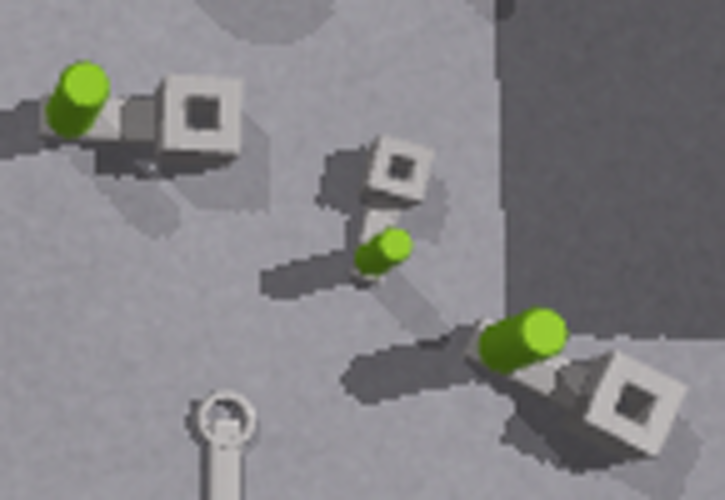

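View pics/c2.png

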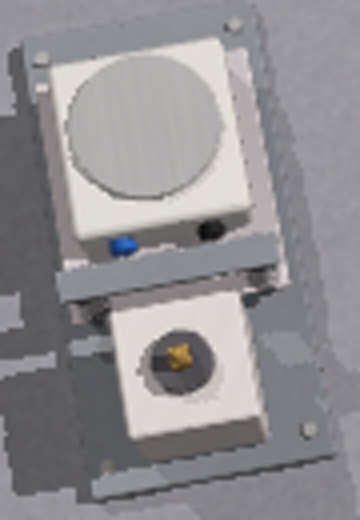

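```bash
python3 - <<'E'
from h import *
f=load('top0')
h=onz(f,(435.2,204),28);g=onz(f,(434.4,219.2),62);d=g-h
print(h,g,np.hypot(*d[:2]),np.degrees(np.arctan2(d[1],d[0])))
s=onz(f,(220+181/4,110+361/4),125); p=onz(f,(220+159/4,110+133/4),100); print('collar',s,'ptop',p,np.degrees(np.arctan2(*(p-s)[:2][::-1])))
E
```

```text
[ 545.29486936 -301.54184395   28.        ] [ 497.42370275 -289.16307043   62.        ] 49.445754383716015 165.50174104774655
collar [525.51746189 150.71452009 125.        ] ptop [683.86646344 175.26643296 100.        ] 8.813495274482165
```

```bash
cat >> h.py <<'E'
def totool(target,yaw=None,s=None):
    s=s or env.state(); R=Rm(s['ee_rot']); d=np.asarray(target,float)-s['ee_pos']
    print('t',round(s['time_s'],2),'pos',s['ee_pos'].round(1),'rot',s['ee_rot'].round(2),'F',s['force'].round(1),'T',s['torque'].round(2),'w',round(s['gripper_width'],1),'j6',s['qpos'][5].round(1))
    print('tool shift',(R.T@d).round(1))
    if yaw is not None:
        Rt=Ro.from_euler('xyz',[180,0,yaw],degrees=True); print('rotvec',np.degrees((Ro.from_matrix(R).inv()*Rt).as_rotvec()).round(2))
E
python3 - <<'E'
from h import *
f=load('wrist0'); s=env.state(); a=onz(f,(320,200),0); print(Rm(s['ee_rot']).T@(a-s['ee_pos']), Rm(s['ee_rot']).T@(f['eye']-s['ee_pos']))
totool([450,-277,214],-104.5)
E
```

```text
[  7.65829062  35.30974367 213.3243933 ] [ 1.49507407e-01 -7.80328332e+01 -1.70214535e+02]
t 0.15 pos [ 177.9 -546.4  213.3] rot [-1.800e+02  7.000e-02 -7.196e+01] F [-0.4 -0.4  0. ] T [ 0.08 -0.01  0.02] w 91.3 j6 -1.1
tool shift [-171.9 -342.1   -0.4]
rotvec [2.000e-02 7.000e-02 3.254e+01]
```

```bash
python3 - <<'E'
from h import *
totool([530,-297,200],-104.5)
E
```

```text
t 0.15 pos [ 177.9 -546.4  213.3] rot [-1.800e+02  7.000e-02 -7.196e+01] F [-0.4 -0.4  0. ] T [ 0.08 -0.01  0.02] w 91.3 j6 -1.1
tool shift [-128.1 -412.    13.5]
rotvec [2.000e-02 7.000e-02 3.254e+01]
```

Call:
servo_tool:
  plan:
    - [[0, 0, 0], [-18.3, -58.9, 2], 70]
    - [[0, 0, 0], [-18.3, -58.9, 2], 70]
    - [[0, 0, 0], [-18.3, -58.9, 2], 70]
    - [[0, 0, 0], [-18.3, -58.9, 2], 70]
    - [[0, 0, 0], [-18.3, -58.9, 2], 70]
    - [[0, 0, 0], [-18.3, -58.9, 2], 70]
    - [[0, 0, 0], [-18.3, -58.9, 2], 70]
    - [[0, 0, 10.6], [0, 0, 0], 70]
    - [[0, 0, 10.6], [0, 0, 0], 70]
    - [[0, 0, 10.6], [0, 0, 0], 70]

```text
time_s: 1.4
ee_pos: [538.1, -291.5, 194.7]
ee_rot: [179.7, 0.1, -104.7]
force: [0.4, 0.9, -1.0]
gripper_width: 70.1
```

```bash
python3 - <<'E'
from h import *
totool([530,-297,200],-104.5)
f=snap('wrist','w1')
E
```

```text
t 1.4 pos [ 538.1 -291.5  194.7] rot [ 1.7973e+02  1.1000e-01 -1.0474e+02] F [ 0.4  0.9 -1. ] T [0.06 0.12 0.  ] w 70.1 j6 75.2
tool shift [ 7.3  6.5 -5.3]
rotvec [ 0.27  0.11 -0.24]
```

View pics/w1.png

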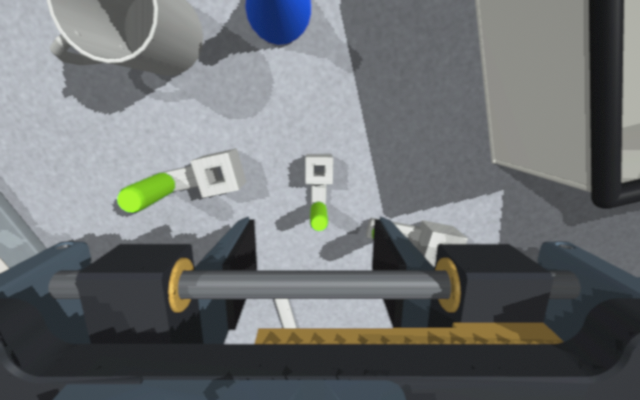

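```bash
python3 - <<'E'
from h import *
f=load('w1'); crop(f,280,135,360,240,6,'w1c')
E
```

```text
(no output)
```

View pics/w1c.png

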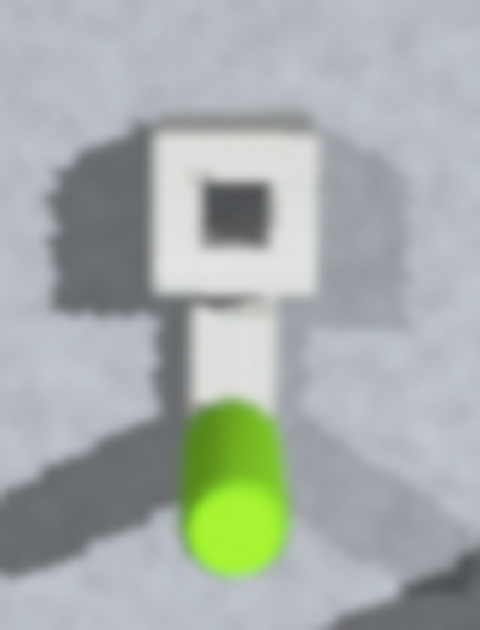

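```bash
python3 - <<'E'
from h import *
f=load('w1')
o=lambda x,y,z:onz(f,(280+x/6-.4,135+y/6-.4),z)
h=o(236,212.5,28);g=o(237,527,62);d=g-h
print(h,g,np.hypot(*d[:2]),np.degrees(np.arctan2(d[1],d[0])))
a=[o(*c,28) for c in [(153,130),(319,128),(319,297),(153,295)]]
for i in range(4):
    e=a[(i+1)%4]-a[i]; print(np.hypot(*e[:2]),np.degrees(np.arctan2(e[1],e[0])))
totool([h[0],h[1],60],-104.5)
E
```

```text
[ 548.75866075 -299.69973308   28.        ] [ 501.31065154 -287.19071789   62.        ] 49.0692270046333 165.23080759554338
30.30792381147962 -103.99312239493848
31.737965647011716 166.2749957660054
31.10151242621142 74.61563822740278
30.989019626625698 -15.16892716670904
t 1.45 pos [ 538.  -291.6  194.6] rot [ 1.7973e+02  1.1000e-01 -1.0498e+02] F [ 0.9  0.1 -0.2] T [ 0.02  0.07 -0.03] w 70.0 j6 75.4
tool shift [  5.3 -13.1 134.6]
rotvec [ 0.27  0.12 -0.48]
```

Call:
servo_tool:
  plan:
    - [[0.2, 0, -0.3], [4.8, -11.5, 0], 70]
    - [[0, 0, 0], [0, 0, 30], 70]
    - [[0, 0, 0], [0, 0, 30], 70]
    - [[0, 0, 0], [0, 0, 30], 70]
    - [[0, 0, 0], [0, 0, 30], 70]
    - [[0, 0, 0], [0, 0, 30], 70]
    - [[0, 0, 0], [0, 0, 20], 70]
    - [[0, 0, 0], [0, 0, 8], 70]
    - [[0, 0, 0], [0, 0, 0], 70]
    - [[0, 0, 0], [0, 0, 0], 70]

```text
time_s: 2.7
ee_pos: [554.7, -305.7, 11.5]
ee_rot: [-179.6, -0.0, -103.4]
force: [0.4, -0.1, 0.1]
gripper_width: 69.9
```

```bash
python3 - <<'E'
from h import *
totool([547.5,-300.3,7],-104.6)
f=snap('wrist','w2')
E
```

```text
t 2.7 pos [ 554.7 -305.7   11.5] rot [-1.7958e+02 -4.0000e-02 -1.0340e+02] F [ 0.4 -0.1  0.1] T [ 0.01 -0.01 -0.03] w 69.9 j6 73.4
tool shift [-3.6  8.3  4.5]
rotvec [-0.42 -0.03  1.2 ]
```

View pics/w2.png

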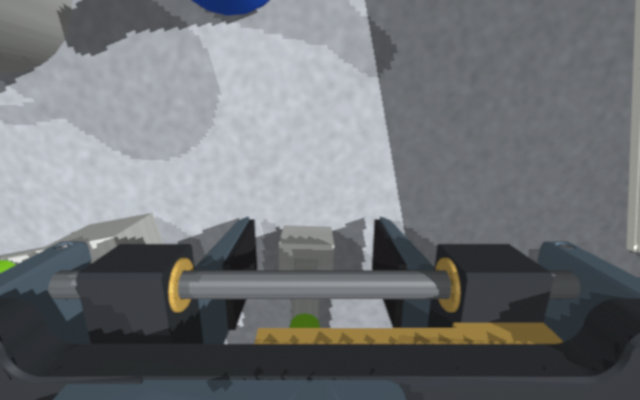

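Call:
servo_tool:
  plan:
    - [[-0.4, 0, 1.2], [-3.6, 8.3, 0], 70]
    - [[0, 0, 0], [0, 0, 3.5], 70]
    - [[0, 0, 0], [0, 0, 0], 70]
    - [[0, 0, 0], [0, 0, 0], 20]
    - [[0, 0, 0], [0, 0, 0], 20]
    - [[0, 0, 0], [0, 0, 0], 20]
    - [[0, 0, 0], [0, 0, 0], 20]
    - [[0, 0, 0], [0, 0, 0], 20]
    - [[0, 0, 0], [0, 0, 0], 20]
    - [[0, 0, 0], [0, 0, 0], 20]
  squeeze: 30

```text
time_s: 4.0
ee_pos: [548.0, -300.2, 9.8]
ee_rot: [-179.8, -0.1, -104.7]
force: [0.0, 0.1, 0.0]
gripper_width: 29.8
```

```bash
python3 - <<'E'
from h import *
totool([547.5,-300.3,7],-104.6)
f=snap('wrist','w3')
E
```

```text
t 4.0 pos [ 548.  -300.2    9.8] rot [-1.7981e+02 -7.0000e-02 -1.0466e+02] F [0.  0.1 0. ] T [ 0.13  0.04 -0.03] w 29.8 j6 74.9
tool shift [0.2 0.4 2.8]
rotvec [-0.19 -0.07 -0.06]
```

View pics/w3.png

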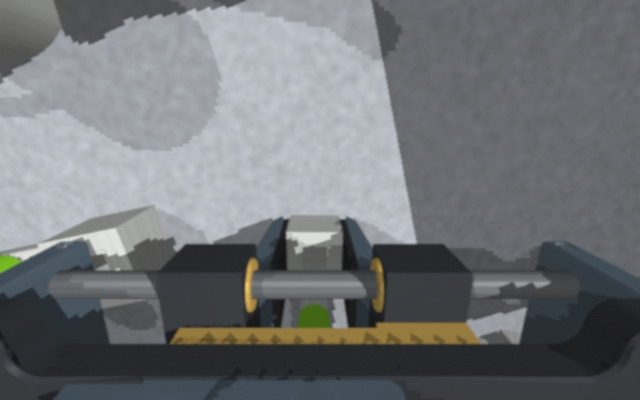

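Call:
servo_tool:
  plan:
    - [[0, 0, 0], [0, 0, -5], 20]
    - [[0, 0, 0], [0, 0, -20], 20]
    - [[0, 0, 0], [0, 0, -40], 20]
    - [[0, 0, 0], [0, 0, -50], 20]
    - [[0, 0, 0], [0, 0, -45], 20]
    - [[0, 0, 0], [0, 0, -25], 20]
    - [[0, 0, 0], [0, 0, 0], 20]
    - [[0, 0, -8], [0, 0, 0], 20]
    - [[0, 0, -8], [0, 0, 0], 20]
    - [[0, 0, -8], [0, 0, 0], 20]

```text
time_s: 5.3
ee_pos: [542.6, -298.0, 192.0]
ee_rot: [179.3, 0.4, -79.9]
force: [0.7, 0.2, -2.5]
gripper_width: 30.1
```

```bash
python3 - <<'E'
from h import *
totool([478,135,200],-74)
f=snap('wrist','w4'); crop(f,220,180,420,350,4,'w4c')
E
```

```text
t 5.3 pos [ 542.6 -298.   192. ] rot [179.35   0.43 -79.89] F [ 0.7  0.2 -2.5] T [-0.01 -0.02  0.04] w 30.1 j6 50.1
tool shift [-437.6  -12.3   -4.9]
rotvec [ 0.63  0.46 -5.89]
```

View pics/w4c.png

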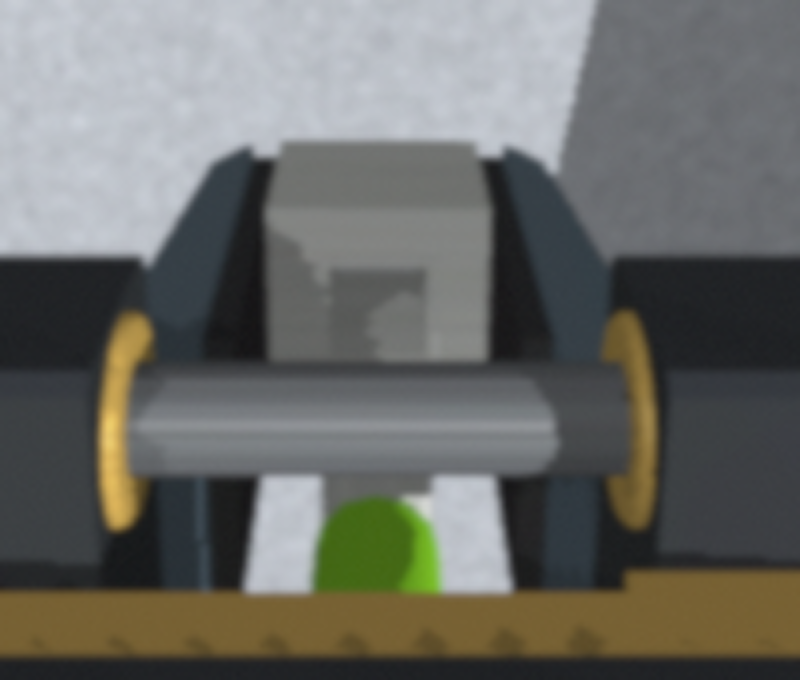

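```bash
python3 - <<'E'
from h import *
f=load('w4'); s=env.state(); R=Rm(s['ee_rot']);z=s['ee_pos'][2]+18.2
for uv in [(265,207),(492,207),(331,268),(428,268),(283,142),(473,142)]:
    zz=z if uv[1]>150 else z-28
    p=onz(f,(220+uv[0]/4-.4,180+uv[1]/4-.4),zz); print((R.T@(p-s['ee_pos'])).round(1))
E
```

```text
[-14.6 -15.8 -18.3]
[ 15.5 -15.9 -18.5]
[ -6.   -7.  -18.2]
[  7.1  -7.  -18.3]
[-14.3 -15.2   9.7]
[ 15.1 -15.2   9.5]
```

Call:
servo_tool:
  plan:
    - [[0, 0, 0], [-30, -1, -1], 20]
    - [[0, 0, 0], [-55, -2, -1], 20]
    - [[0, 0, 0], [-60, -2, -1], 20]
    - [[0, 0, 0], [-60, -2, -1], 20]
    - [[0, 0, 0], [-60, -2, 0], 20]
    - [[0, 0, 0], [-60, -2, 0], 20]
    - [[0, 0, 0], [-55, -2, 0], 20]
    - [[0, 0, 0], [-35, 0, 0], 20]
    - [[0, 0, 0], [0, 0, 0], 20]
    - [[0, 0, 0], [0, 0, 0], 20]

```text
time_s: 6.6
ee_pos: [476.0, 124.6, 185.0]
ee_rot: [178.1, 0.7, -81.0]
force: [0.1, -0.1, -3.3]
gripper_width: 29.8
```

```bash
python3 - <<'E'
from h import *
totool([478,135,200],-80)
f=snap('wrist','w5')
E
```

```text
t 6.6 pos [476.  124.6 185. ] rot [178.06   0.74 -81.01] F [ 0.1 -0.1 -3.3] T [ 0.01 -0.02 -0.  ] w 29.8 j6 93.4
tool shift [-10.2  -3.1 -15. ]
rotvec [ 1.93  0.75 -1.  ]
```

View pics/w5.png

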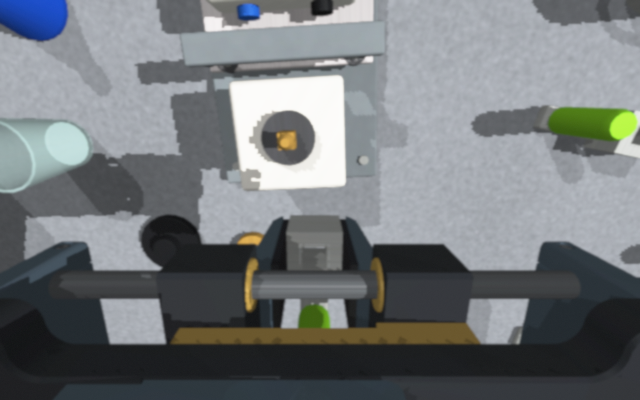

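Call:
servo_tool:
  plan:
    - [[1.9, 0.7, 0], [-6, 0, -10], 20]
    - [[0, 0, 0], [0, 0, 0], 20]
    - [[0, 0, 0], [0, 0, 0], 20]
    - [[0, 0, 0], [0, 0, 0], 20]
    - [[0, 0, 0], [0, 0, 0], 20]
    - [[0, 0, 0], [0, 0, 0], 20]
    - [[0, 0, 0], [0, 0, 0], 20]
    - [[0, 0, 0], [0, 0, 0], 20]
    - [[0, 0, 0], [0, 0, 0], 20]
    - [[0, 0, 0], [0, 0, 0], 20]

```text
time_s: 7.9
ee_pos: [475.9, 128.0, 195.5]
ee_rot: [-179.9, -0.0, -81.3]
force: [-0.0, 0.2, -3.1]
gripper_width: 29.9
```

```bash
python3 - <<'E'
from h import *
totool([478,135,200],-80)
f=snap('wrist','w6'); crop(f,225,70,355,200,6,'w6c'); crop(f,265,110,315,160,15,'w6d')
f=snap('wrist','w6b')
E
```

```text
t 7.9 pos [475.9 128.  195.5] rot [-1.7994e+02 -2.0000e-02 -8.1340e+01] F [-0.   0.2 -3.1] T [ 0.01 -0.06 -0.04] w 29.9 j6 95.1
tool shift [-6.6 -3.2 -4.5]
rotvec [-0.06 -0.02 -1.34]
```

View pics/w6c.png

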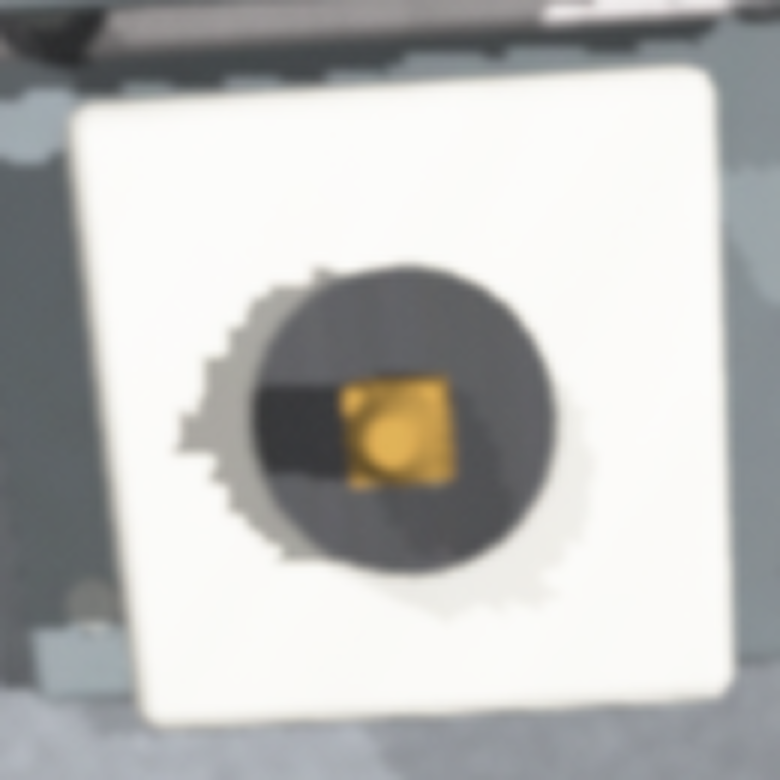

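View pics/w6d.png

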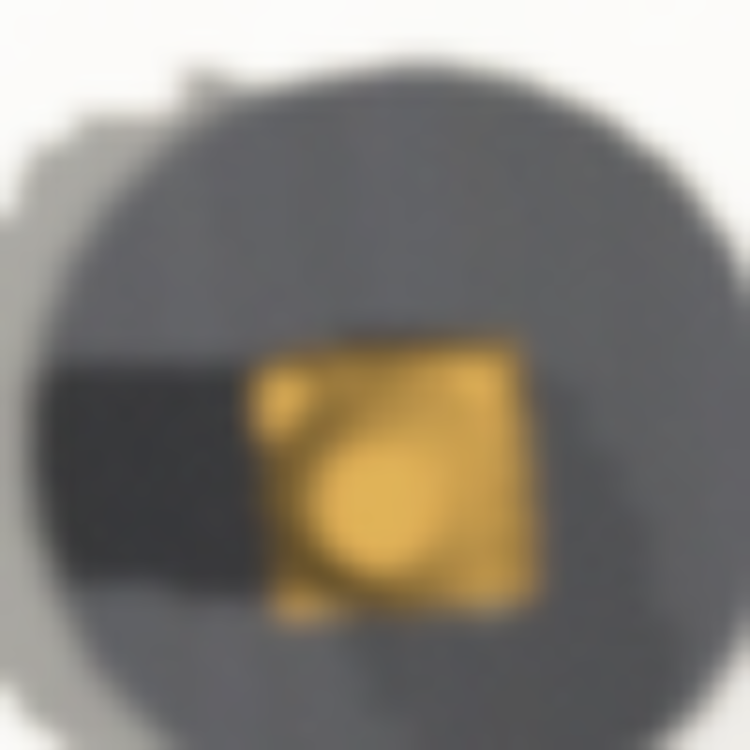

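```bash
python3 - <<'E'
from h import *
f=load('w6')
o=lambda x,y,z:onz(f,(265+x/15-.47,110+y/15-.47),z)
cs=[(252,368),(518,345),(540,600),(276,618)]
a=[o(*c,139) for c in cs]
for i in range(4):
    e=a[(i+1)%4]-a[i]; print(np.hypot(*e[:2]).round(1),np.degrees(np.arctan2(e[1],e[0])).round(1))
print('sq',np.mean(a,0),'tip',o(378,497,147),'cone base',o(385,490,143))
g=cv2.cvtColor(f['pixels'],cv2.COLOR_RGB2GRAY); hsv=cv2.cvtColor(f['pixels'],cv2.COLOR_RGB2HSV)
print(g[140,275],g[120,290],hsv[138,290])
o2=lambda x,y,z:onz(f,(225+x/6-.42,70+y/6-.42),z)
# collar disc: outer edge x 253..556, y 265..574 
print('collar',[o2(*c,125) for c in [(253,418),(556,418),(408,264),(408,574)]])
g4=[o2(*c,115) for c in [(70,103),(715,65),(737,697),(145,728)]]; print('gear',np.mean(g4,0),[np.degrees(np.arctan2(*(g4[(i+1)%4]-g4[i])[:2][::-1])) for i in range(4)])
E
```

```text
12.9 -76.5
12.3 -167.0
13.0 102.6
12.0 12.6
sq [527.96019537 152.7854348  139.        ] tip [528.09561571 153.09712171 147.        ] cone base [528.0212729  153.05664771 143.        ]
57 99 [ 19 155 187]
collar [array([525.51205373, 172.32757591, 125.        ]), array([531.40354701, 133.80137513, 125.        ]), array([547.47368137, 155.14642139, 125.        ]), array([508.43774952, 149.94027004, 125.        ])]
gear [528.3860843  152.04980684 115.        ] [np.float64(-78.13819690832042), np.float64(-167.6643539102657), np.float64(101.78350039791634), np.float64(12.001399044051157)]
```

```bash
python3 - <<'E'
from h import *
totool([527.5,153.2,170],-77.1)
E
```

```text
t 8.0 pos [475.9 128.  195.5] rot [-1.7994e+02 -2.0000e-02 -8.1350e+01] F [ 0.2 -0.2 -2.1] T [0.04 0.01 0.02] w 29.8 j6 95.1
tool shift [-17.2 -54.8  25.6]
rotvec [-0.06 -0.02 -4.25]
```

Call:
servo_tool:
  plan:
    - [[0, 0, 0], [-5, -16, 0], 20]
    - [[0, 0, 0], [-6, -20, 0], 20]
    - [[0, 0, 0], [-6, -18, 0], 20]
    - [[0, 0, -4.2], [0, 0, 0], 20]
    - [[0, 0, 0], [0, 0, 5], 20]
    - [[0, 0, 0], [0, 0, 8], 20]
    - [[0, 0, 0], [0, 0, 8], 20]
    - [[0, 0, 0], [0, 0, 0], 20]
    - [[0, 0, 0], [0, 0, 0], 20]
    - [[0, 0, 0], [0, 0, 0], 20]

```text
time_s: 9.25
ee_pos: [533.5, 156.1, 172.4]
ee_rot: [-179.7, 0.0, -77.2]
force: [-0.3, 0.9, -2.6]
gripper_width: 29.8
```

```bash
python3 - <<'E'
from h import *
totool([527.5,153.2,160],-77.1)
E
```

```text
t 9.25 pos [533.5 156.1 172.4] rot [-1.7974e+02  2.0000e-02 -7.7210e+01] F [-0.3  0.9 -2.6] T [ 0.03 -0.06  0.03] w 29.8 j6 92.3
tool shift [ 1.5  6.5 12.3]
rotvec [-0.26  0.02 -0.11]
```

Call:
servo_tool:
  plan:
    - [[-0.2, 0, 0], [1.5, 6.5, 0], 20]
    - [[0, 0, 0], [0, 0, 0], 20]
    - [[0, 0, 0], [0, 0, 4], 20]
    - [[0, 0, 0], [0, 0, 4], 20]
    - [[0, 0, 0], [0, 0, 2], 20]
    - [[0, 0, 0], [0, 0, 0], 20]
    - [[0, 0, 0], [0, 0, 0], 20]
    - [[0, 0, 0], [0, 0, 0], 20]
    - [[0, 0, 0], [0, 0, 0], 20]
    - [[0, 0, 0], [0, 0, 0], 20]

```text
time_s: 10.5
ee_pos: [527.3, 153.1, 162.3]
ee_rot: [-179.9, 0.0, -77.2]
force: [-0.2, 0.3, -2.7]
gripper_width: 30.0
```

```bash
python3 - <<'E'
from h import *
totool([527.5,153.2,160],-77.1)
f=snap('wrist','w7'); crop(f,220,130,420,280,4,'w7c')
E
```

```text
t 10.5 pos [527.3 153.1 162.3] rot [-1.7988e+02  2.0000e-02 -7.7210e+01] F [-0.2  0.3 -2.7] T [ 0.06 -0.01 -0.05] w 30.0 j6 92.2
tool shift [-0.1 -0.2  2.3]
rotvec [-0.12  0.02 -0.11]
```

View pics/w7c.png

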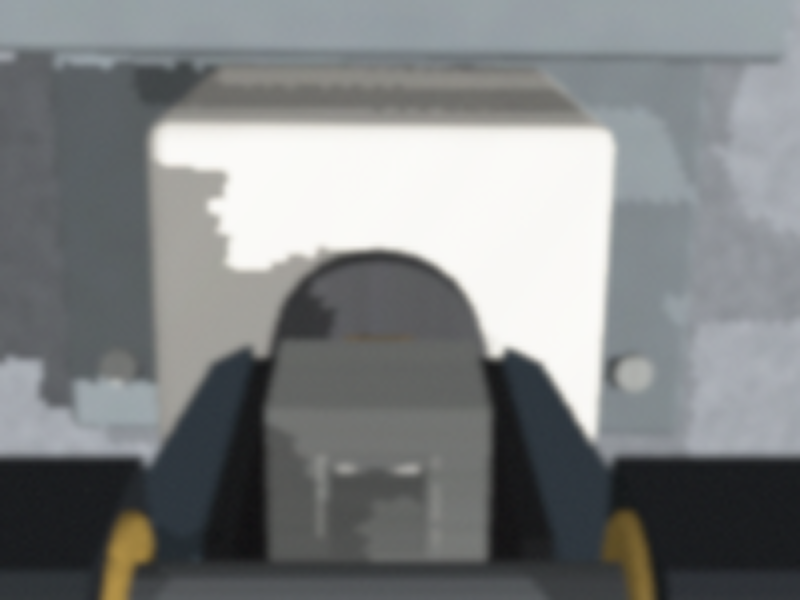

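Call:
servo_tool:
  plan:
    - [[0, 0, 0], [0, 0, 2], 20]
    - [[0, 0, 0], [0, 0, 2], 20]
    - [[0, 0, 0], [0, 0, 2], 20]
    - [[0, 0, 0], [0, 0, 2], 20]
    - [[0, 0, 0], [0, 0, 1], 20]
    - [[0, 0, 0], [0, 0, 1], 20]
    - [[0, 0, 0], [0, 0, 1], 20]
    - [[0, 0, 0], [0, 0, 1], 20]
    - [[0, 0, 0], [0, 0, 0], 20]
    - [[0, 0, 0], [0, 0, 0], 20]

```text
time_s: 11.8
ee_pos: [527.4, 153.1, 149.4]
ee_rot: [-179.9, 0.0, -77.2]
force: [0.2, -0.7, -2.0]
gripper_width: 29.6
```

```bash
python3 - <<'E'
from h import *
totool([527.5,153.2,134.8],-77.1)
E
```

```text
t 11.8 pos [527.4 153.1 149.4] rot [-1.7989e+02  2.0000e-02 -7.7220e+01] F [ 0.2 -0.7 -2. ] T [ 0.01  0.   -0.03] w 29.6 j6 92.2
tool shift [-0.1 -0.1 14.6]
rotvec [-0.11  0.02 -0.12]
```

Underside is at about 139.6 mm with no contact force; it continues down.

Call:
servo_tool:
  plan:
    - [[0, 0, 0], [0, 0, 1], 20]
    - [[0, 0, 0], [0, 0, 1], 20]
    - [[0, 0, 0], [0, 0, 1], 20]
    - [[0, 0, 0], [0, 0, 1], 20]
    - [[0, 0, 0], [0, 0, 1], 20]
    - [[0, 0, 0], [0, 0, 1], 20]
    - [[0, 0, 0], [0, 0, 1], 20]
    - [[0, 0, 0], [0, 0, 1], 20]
    - [[0, 0, 0], [0, 0, 1], 20]
    - [[0, 0, 0], [0, 0, 0], 20]

```text
time_s: 13.05
ee_pos: [527.4, 153.1, 139.7]
ee_rot: [-179.9, 0.0, -77.2]
force: [-0.7, 0.5, -3.1]
gripper_width: 29.9
```

```bash
python3 - <<'E'
from h import *
totool([527.5,153.2,134.8],-77.1)
E
```

```text
t 13.05 pos [527.4 153.1 139.7] rot [-1.7988e+02  2.0000e-02 -7.7220e+01] F [-0.7  0.5 -3.1] T [ 0.07 -0.06 -0.04] w 29.9 j6 92.2
tool shift [-0.1 -0.1  4.9]
rotvec [-0.12  0.02 -0.12]
```

It is sliding over the square freely (underside near 130 mm).

Call:
servo_tool:
  plan:
    - [[0, 0, 0], [0, 0, 1], 20]
    - [[0, 0, 0], [0, 0, 1], 20]
    - [[0, 0, 0], [0, 0, 1], 20]
    - [[0, 0, 0], [0, 0, 0.7], 20]
    - [[0, 0, 0], [0, 0, 0.7], 20]
    - [[0, 0, 0], [0, 0, 0.6], 20]
    - [[0, 0, 0], [0, 0, 0.5], 20]
    - [[0, 0, 0], [0, 0, 0.4], 20]
    - [[0, 0, 0], [0, 0, 0], 20]
    - [[0, 0, 0], [0, 0, 0], 20]

```text
time_s: 14.3
ee_pos: [527.5, 153.1, 134.8]
ee_rot: [-179.8, 0.0, -77.2]
force: [-0.9, -0.1, -0.9]
gripper_width: 29.6
```

```bash
python3 - <<'E'
from h import *
totool([527.5,153.2,134.8],-77.1)
f=snap('wrist','w8'); crop(f,220,130,420,280,4,'w8c'); snap('scene','s8')
E
```

```text
t 14.3 pos [527.5 153.1 134.8] rot [-1.7983e+02  2.0000e-02 -7.7220e+01] F [-0.9 -0.1 -0.9] T [ 0.    0.12 -0.01] w 29.6 j6 92.2
tool shift [-0.1 -0.1 -0. ]
rotvec [-0.17  0.02 -0.12]
```

View pics/w8c.png

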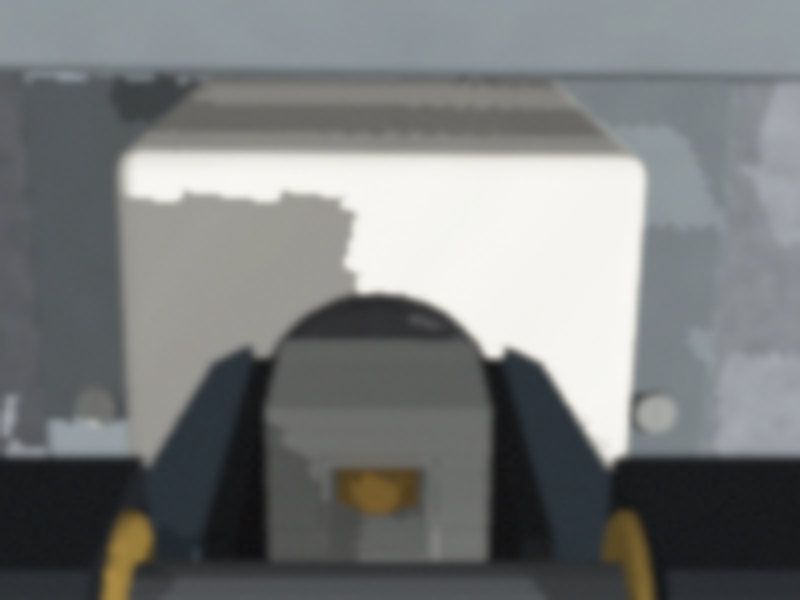

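Call:
servo_tool:
  plan:
    - [[0, 0, 0], [0, 0, 0.8], 20]
    - [[0, 0, 0], [0, 0, 0.8], 20]
    - [[0, 0, 0], [0, 0, 0], 20]
    - [[0, 0, 0], [0, 0, 0], 40]
    - [[0, 0, 0], [0, 0, 0], 50]
    - [[0, 0, 0], [0, 0, 0], 60]
    - [[0, 0, 0], [0, 0, 0], 60]
    - [[0, 0, 0], [0, 0, -5], 60]
    - [[0, 0, 0], [0, 0, -20], 60]
    - [[0, 0, 0], [0, 0, -30], 60]

```text
time_s: 15.65
ee_pos: [526.8, 153.0, 189.1]
ee_rot: [-180.0, 0.0, -77.2]
force: [0.6, 0.6, 0.5]
gripper_width: 60.1
```

```bash
python3 - <<'E'
from h import *
totool([479.2,142,215],-77.1)
f=snap('wrist','w9'); snap('top','t9'); snap('scene','s9')
E
```

```text
t 15.65 pos [526.8 153.  189.1] rot [-1.7999e+02  2.0000e-02 -7.7210e+01] F [0.6 0.6 0.5] T [-0.06  0.04 -0.02] w 60.1 j6 92.2
tool shift [  0.2  48.8 -25.9]
rotvec [-0.01  0.02 -0.11]
```

View pics/w9.png

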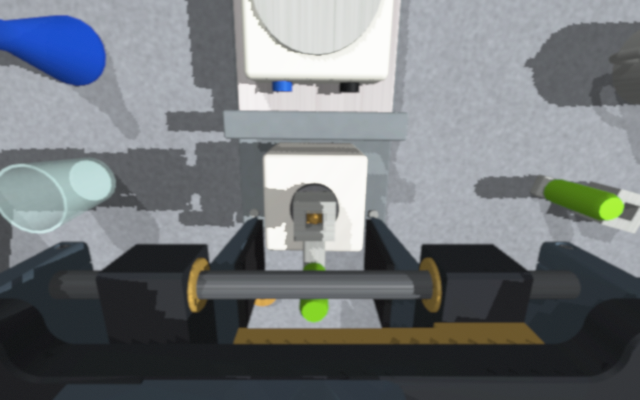

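View pics/s9.png

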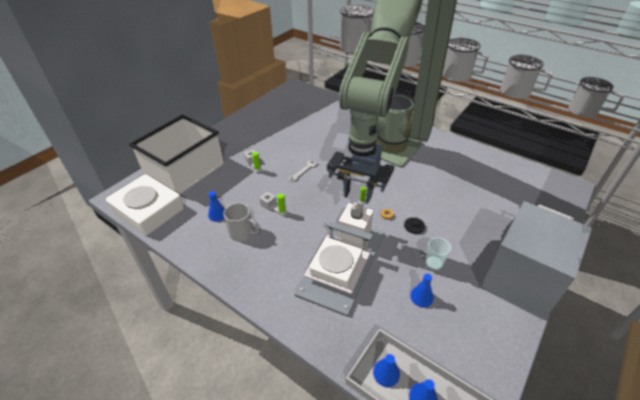

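```bash
python3 - <<'E'
from h import *
f=load('w9'); crop(f,250,180,380,330,5,'w9c')
print(proj(f,[479.2,142,187]),onz(f,(314,307),187))
for z in (153,157,161):
  c=np.array([528,153.2,z]);th=np.radians(-167.2);R=np.array([[np.cos(th),-np.sin(th)],[np.sin(th),np.cos(th)]])
  print(z,[((proj(f,np.r_[c[:2]+R@np.array(k)*15,z])-[250,180])*5).round(0).tolist() for k in [(1,1),(1,-1),(-1,-1),(-1,1)]])
E
```

```text
[313.93828742 311.75930686] [482.71135462 142.7580549  187.        ]
153 [[423.0, 303.0], [216.0, 303.0], [212.0, 105.0], [427.0, 106.0]]
157 [[424.0, 315.0], [214.0, 315.0], [210.0, 114.0], [428.0, 114.0]]
161 [[426.0, 327.0], [212.0, 327.0], [208.0, 122.0], [430.0, 123.0]]
```

View pics/w9c.png

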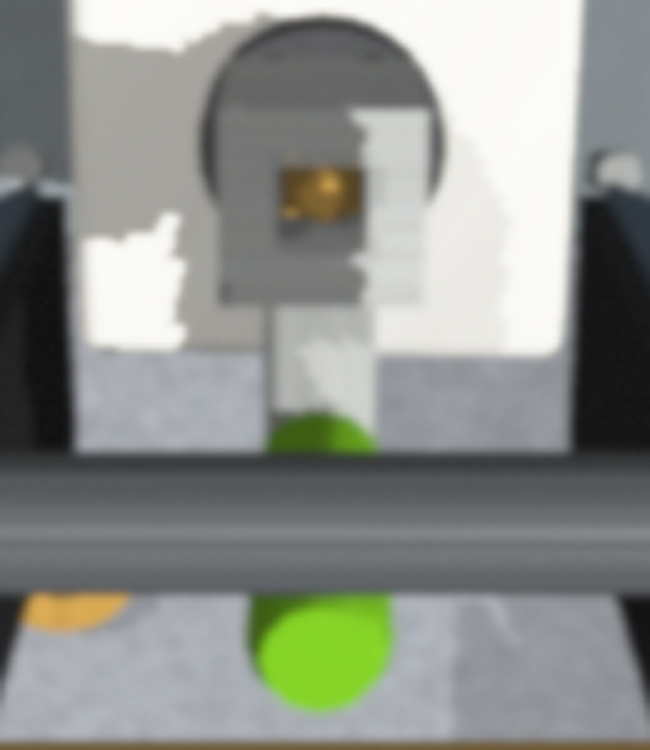

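Call:
servo_tool:
  plan:
    - [[0, 0, 0], [0, 0, -18], 60]
    - [[0, 0, 0], [0, 15, 0], 60]
    - [[0, 0, 0], [0, 18, 0], 60]
    - [[0, 0, 0], [0, 14, 0], 60]
    - [[0, 0, 0], [0, 0, 0], 60]
    - [[0, 0, 0], [0, 0, 12], 60]
    - [[0, 0, 0], [0, 0, 15], 60]
    - [[0, 0, 0], [0, 0, 10], 60]
    - [[0, 0, 0], [0, 0, 0], 60]
    - [[0, 0, 0], [0, 0, 0], 60]

```text
time_s: 17.05
ee_pos: [475.6, 141.1, 161.7]
ee_rot: [179.6, -0.0, -77.2]
force: [0.1, 0.3, -0.1]
gripper_width: 59.8
```

```bash
python3 - <<'E'
from h import *
totool([480,142.2,157],-77.1)
E
```

```text
t 17.05 pos [475.6 141.1 161.7] rot [179.58  -0.   -77.22] F [ 0.1  0.3 -0.1] T [ 0.03 -0.01 -0.03] w 59.8 j6 92.4
tool shift [-0.  -4.6  4.7]
rotvec [ 0.42 -0.   -0.12]
```

Call:
servo_tool:
  plan:
    - [[0.4, 0, 0], [0, -4.6, 4.5], 60]
    - [[0, 0, 0], [0, 0, 0], 60]
    - [[0, 0, 0], [0, 0, 0], 40]
    - [[0, 0, 0], [0, 0, 0], 25]
    - [[0, 0, 0], [0, 0, 0], 12]
    - [[0, 0, 0], [0, 0, 0], 12]
    - [[0, 0, 0], [0, 0, 0], 12]
    - [[0, 0, 0], [0, 0, 0], 12]
    - [[0, 0, 0], [0, 0, 0], 12]
    - [[0, 0, 0], [0, 0, 0], 12]
  squeeze: 25

```text
time_s: 18.3
ee_pos: [481.2, 142.4, 158.0]
ee_rot: [-179.8, -0.0, -77.2]
force: [0.4, -0.3, 1.2]
gripper_width: 19.2
```

```bash
python3 - <<'E'
from h import *
totool([480,142.2,157],-77.1)
f=snap('wrist','w10')
E
```

```text
t 18.3 pos [481.2 142.4 158. ] rot [-1.7983e+02 -1.0000e-02 -7.7210e+01] F [ 0.4 -0.3  1.2] T [-0.03 -0.02 -0.02] w 19.2 j6 92.4
tool shift [-0.   1.2  1. ]
rotvec [-0.17 -0.01 -0.11]
```

View pics/w10.png

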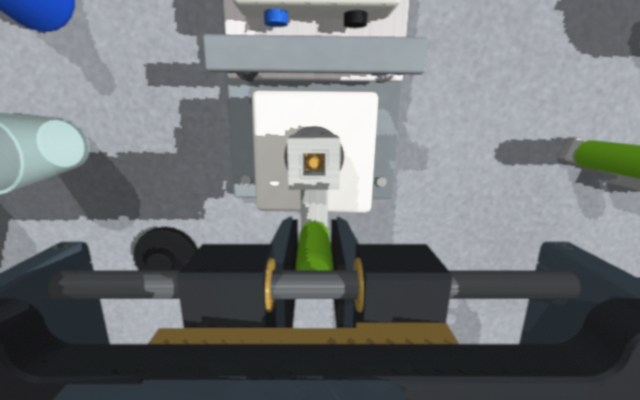

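```bash
cat >> h.py <<'E'
AX=np.array([528.0,153.2])
def ang():
    s=env.state(); R=Rm(s['ee_rot']); d=s['ee_pos'][:2]-AX; t=R[:2,:2].T@d; t=t+[0,2.0]
    r=np.hypot(*t); a=np.degrees(np.arctan2(t[1],t[0])); F=R.T@s['force']; u=t/r; tg=np.array([-u[1],u[0]])
    print('t',round(s['time_s'],2),'ang',round((a-90)%360,1),'r',round(r,1),'z',s['ee_pos'][2].round(1),'rot',s['ee_rot'].round(1),'Ftan',(F[:2]@tg).round(1),'Frad',(F[:2]@u).round(1),'Fz',F[2].round(1),'w',round(s['gripper_width'],1),'q',s['qpos'].round(0))
    return t,a,s
def steps(steplist,k=1.0,r=50.):
    t,a,s=ang(); Rt=Ro.from_euler('xyz',[180,0,-77.2],degrees=True)
    print('rotfix',np.degrees((Ro.from_matrix(Rm(s['ee_rot'])).inv()*Rt).as_rotvec()).round(1),'zfix',round(s['ee_pos'][2]-157.5,1))
    p=t
    out=[]
    for d in steplist:
        a+=d; q=r*np.array([np.cos(np.radians(a)),np.sin(np.radians(a))]); out.append(((q-p)*k).round(1).tolist()); p=q
    print(out)
E
python3 - <<'E'
from h import *
steps([10]*8)
t0=load('top0');s0=load('scene0')
E
```

```text
t 18.35 ang 359.8 r 50.0 z 158.0 rot [-179.8   -0.   -77.2] Ftan 1.0 Frad 0.3 Fz 0.5 w 19.5 q [ 15.  14. 104.  -0.  61.  92.]
rotfix [-0.2 -0.  -0. ] zfix 0.5
[[-8.7, -0.8], [-8.4, -2.2], [-7.9, -3.7], [-7.2, -5.0], [-6.2, -6.1], [-5.0, -7.1], [-3.7, -7.9], [-2.3, -8.4]]
```

Call:
servo_tool:
  plan:
    - [[0, 0, 0], [-8.7, -0.8, 0.3], 12]
    - [[0, 0, 0], [-8.4, -2.2, 0], 12]
    - [[0, 0, 0], [-7.9, -3.7, 0], 12]
    - [[0, 0, 0], [-7.2, -5, 0], 12]
    - [[0, 0, 0], [-6.2, -6.1, 0], 12]
    - [[0, 0, 0], [-5, -7.1, 0], 12]
    - [[0, 0, 0], [-3.7, -7.9, 0], 12]
    - [[0, 0, 0], [-2.3, -8.4, 0], 12]
    - [[0, 0, 0], [0, 0, 0], 12]
    - [[0, 0, 0], [0, 0, 0], 12]

```text
time_s: 19.6
ee_pos: [509.0, 199.5, 157.7]
ee_rot: [179.5, -0.6, -77.0]
force: [-0.2, -5.2, 2.9]
gripper_width: 19.1
```

```bash
python3 - <<'E'
from h import *
steps([12]*10)
f=snap('wrist','w11')
E
```

```text
t 19.6 ang 78.4 r 50.5 z 157.7 rot [179.5  -0.6 -77. ] Ftan -2.3 Frad -4.7 Fz -2.8 w 19.1 q [21. 18. 98. -1. 64. 98.]
rotfix [ 0.5 -0.6  0.2] zfix 0.2
[[-0.6, -10.5], [1.2, -10.4], [3.3, -9.9], [5.3, -9.0], [7.1, -7.7], [8.5, -6.1], [9.6, -4.2], [10.2, -2.1], [10.5, 0.1], [10.2, 2.3]]
```

View pics/w11.png

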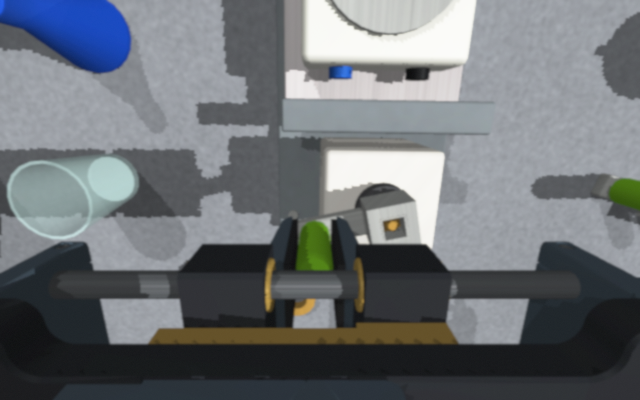

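Call:
servo_tool:
  plan:
    - [[0.5, -0.6, 0], [-0.6, -10.5, 0.2], 12]
    - [[0, 0, 0], [1.2, -10.4, 0], 12]
    - [[0, 0, 0], [3.3, -9.9, 0], 12]
    - [[0, 0, 0], [5.3, -9, 0], 12]
    - [[0, 0, 0], [7.1, -7.7, 0], 12]
    - [[0, 0, 0], [8.5, -6.1, 0], 12]
    - [[0, 0, 0], [9.6, -4.2, 0], 12]
    - [[0, 0, 0], [10.2, -2.1, 0], 12]
    - [[0, 0, 0], [10.5, 0.1, 0], 12]
    - [[0, 0, 0], [0, 0, 0], 12]

```text
time_s: 20.9
ee_pos: [570.4, 183.4, 158.6]
ee_rot: [179.3, 2.8, -77.4]
force: [-1.9, -2.1, -1.4]
gripper_width: 19.5
```

```bash
python3 - <<'E'
from h import *
steps([13]*10)
E
```

```text
t 20.9 ang 156.3 r 50.2 z 158.6 rot [179.3   2.8 -77.4] Ftan 0.6 Frad -2.8 Fz 1.4 w 19.5 q [15. 23. 91.  3. 67. 91.]
rotfix [ 0.7  2.8 -0.2] zfix 1.1
[[10.9, -3.1], [11.3, -0.8], [11.2, 1.7], [10.5, 4.2], [9.3, 6.5], [7.6, 8.4], [5.5, 9.9], [3.2, 10.9], [0.6, 11.3], [-1.9, 11.2]]
```

Call:
servo_tool:
  plan:
    - [[0.7, 2.8, 0], [10.9, -3.1, 0.7], 12]
    - [[0, 0, 0], [11.3, -0.8, 0.3], 12]
    - [[0, 0, 0], [11.2, 1.7, 0], 12]
    - [[0, 0, 0], [10.5, 4.2, 0], 12]
    - [[0, 0, 0], [9.3, 6.5, 0], 12]
    - [[0, 0, 0], [7.6, 8.4, 0], 12]
    - [[0, 0, 0], [5.5, 9.9, 0], 12]
    - [[0, 0, 0], [3.2, 10.9, 0], 12]
    - [[0, 0, 0], [0.6, 11.3, 0], 12]
    - [[0, 0, 0], [0, 0, 0], 12]

```text
time_s: 22.15
ee_pos: [537.7, 103.7, 157.6]
ee_rot: [-179.4, 0.5, -77.6]
force: [0.8, 0.2, 0.9]
gripper_width: 19.0
```

```bash
python3 - <<'E'
from h import *
steps([13]*10)
E
```

```text
t 22.15 ang 273.7 r 50.5 z 157.6 rot [-179.4    0.5  -77.6] Ftan -0.9 Frad -0.0 Fz -0.8 w 19.0 q [ 9. 18. 99.  1. 63. 87.]
rotfix [-0.6  0.5 -0.4] zfix 0.1
[[-2.5, 11.1], [-4.5, 10.4], [-6.7, 9.1], [-8.6, 7.4], [-10.0, 5.3], [-10.9, 2.9], [-11.3, 0.4], [-11.1, -2.2], [-10.3, -4.6], [-9.0, -6.8]]
```

Call:
servo_tool:
  plan:
    - [[-0.6, 0.5, -0.4], [-2.5, 11.1, 0.2], 12]
    - [[0, 0, 0], [-4.5, 10.4, 0], 12]
    - [[0, 0, 0], [-6.7, 9.1, 0], 12]
    - [[0, 0, 0], [-8.6, 7.4, 0], 12]
    - [[0, 0, 0], [-10, 5.3, 0], 12]
    - [[0, 0, 0], [-10.9, 2.9, 0], 12]
    - [[0, 0, 0], [-11.3, 0.4, 0], 12]
    - [[0, 0, 0], [-11.1, -2.2, 0], 12]
    - [[0, 0, 0], [-10.3, -4.6, 0], 12]
    - [[0, 0, 0], [0, 0, 0], 12]

```text
time_s: 23.4
ee_pos: [482.0, 170.6, 157.3]
ee_rot: [-179.6, -0.7, -76.8]
force: [4.2, -1.7, 0.9]
gripper_width: 19.4
```

```bash
python3 - <<'E'
from h import *
steps([13]*10)
f=snap('wrist','w12')
E
```

```text
t 23.4 ang 32.7 r 50.9 z 157.3 rot [-179.6   -0.7  -76.8] Ftan -0.2 Frad -4.5 Fz -0.8 w 19.4 q [ 19.  15. 103.  -1.  62.  96.]
rotfix [-0.4 -0.7  0.4] zfix -0.2
[[-8.3, -7.9], [-6.9, -8.9], [-4.7, -10.3], [-2.3, -11.1], [0.2, -11.3], [2.8, -11.0], [5.2, -10.1], [7.3, -8.6], [9.1, -6.8], [10.4, -4.6]]
```

View pics/w12.png

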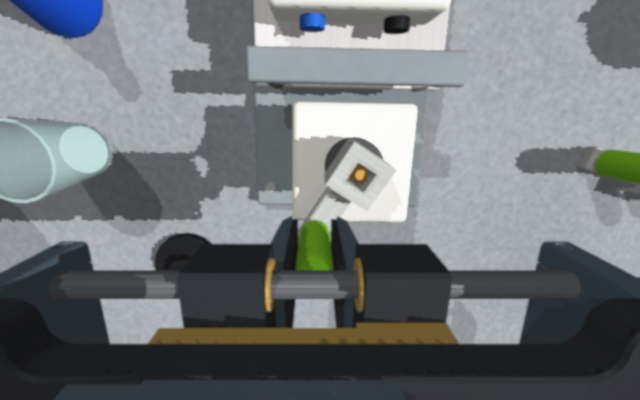

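Call:
servo_tool:
  plan:
    - [[-0.4, -0.7, 0.4], [-8.3, -7.9, 0], 12]
    - [[0, 0, 0], [-6.9, -8.9, 0], 12]
    - [[0, 0, 0], [-4.7, -10.3, 0], 12]
    - [[0, 0, 0], [-2.3, -11.1, 0], 12]
    - [[0, 0, 0], [0.2, -11.3, 0], 12]
    - [[0, 0, 0], [2.8, -11, 0], 12]
    - [[0, 0, 0], [5.2, -10.1, 0], 12]
    - [[0, 0, 0], [7.3, -8.6, 0], 12]
    - [[0, 0, 0], [9.1, -6.8, 0], 12]
    - [[0, 0, 0], [0, 0, 0], 12]

```text
time_s: 24.7
ee_pos: [537.0, 203.1, 158.8]
ee_rot: [176.6, 2.0, -77.5]
force: [-0.1, -4.2, 2.0]
gripper_width: 19.1
```

```bash
python3 - <<'E'
from h import *
steps([13]*10)
E
```

```text
t 24.7 ang 110.7 r 50.0 z 158.8 rot [176.6   2.  -77.5] Ftan 0.3 Frad -4.1 Fz -2.0 w 19.1 q [18. 22. 92.  2. 69. 95.]
rotfix [ 3.4  2.  -0.2] zfix 1.3
[[5.2, -10.1], [7.3, -8.6], [9.1, -6.8], [10.4, -4.6], [11.1, -2.1], [11.3, 0.4], [10.9, 3.0], [10.0, 5.3], [8.5, 7.5], [6.6, 9.2]]
```

Call:
servo_tool:
  plan:
    - [[3.4, 2, 0], [5.2, -10.1, 0.6], 12]
    - [[0, 0, 0], [7.3, -8.6, 0.6], 12]
    - [[0, 0, 0], [9.1, -6.8, 0.2], 12]
    - [[0.5, 0.5, 0], [10.4, -4.6, 0.1], 12]
    - [[0, 0.5, 0], [11.1, -2.1, 0.1], 12]
    - [[0, 0.5, 0], [11.3, 0.4, 0.1], 12]
    - [[0, 0, 0], [10.9, 3, 0], 12]
    - [[0, 0, 0], [10, 5.3, 0], 12]
    - [[0, 0, 0], [8.5, 7.5, 0], 12]
    - [[0, 0, 0], [0, 0, 0], 12]

```text
time_s: 25.95
ee_pos: [578.2, 154.0, 161.8]
ee_rot: [-177.3, 1.3, -77.9]
force: [1.9, -1.9, -3.4]
gripper_width: 19.1
```

```bash
python3 - <<'E'
from h import *
steps([13]*10)
f=snap('wrist','w13')
E
```

```text
t 25.95 ang 191.7 r 48.2 z 161.8 rot [-177.3    1.3  -77.9] Ftan 2.0 Frad 1.8 Fz 3.4 w 19.1 q [13. 21. 93.  1. 63. 90.]
rotfix [-2.7  1.3 -0.7] zfix 4.3
[[11.1, 1.8], [9.7, 5.9], [8.1, 7.9], [6.1, 9.5], [3.8, 10.7], [1.3, 11.2], [-1.2, 11.3], [-3.7, 10.7], [-6.0, 9.6], [-8.0, 8.0]]
```

View pics/w13.png

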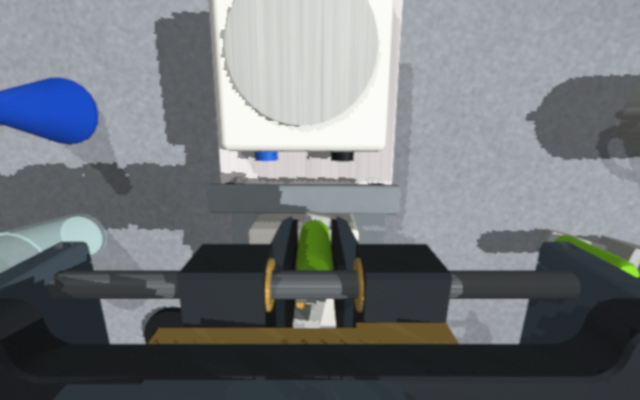

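Call:
servo_tool:
  plan:
    - [[-2.7, 1.3, -0.7], [0, 0, 2], 12]
    - [[0, 0, 0], [0, 0, 2], 12]
    - [[0, 0, 0], [0, 0, 0.5], 12]
    - [[0, 0, 0], [0, 0, 0], 12]
    - [[0, 0, 0], [9.5, 3, 0], 12]
    - [[0, 0, 0], [9.2, 5.5, 0], 12]
    - [[0, 0, 0], [7.6, 7.6, 0], 12]
    - [[0, 0, 0], [5.6, 9, 0], 12]
    - [[0, 0, 0], [3, 10.5, 0], 12]
    - [[0, 0, 0], [0, 0, 0], 12]

```text
time_s: 27.25
ee_pos: [561.4, 115.3, 159.3]
ee_rot: [-178.3, 0.2, -77.3]
force: [2.9, -0.1, -2.2]
gripper_width: 19.1
```

```bash
python3 - <<'E'
from h import *
steps([13]*10)
f=snap('wrist','w14')
E
```

```text
t 27.25 ang 243.4 r 49.6 z 159.3 rot [-178.3    0.2  -77.3] Ftan -2.1 Frad 1.9 Fz 2.3 w 19.1 q [10. 20. 96.  0. 63. 87.]
rotfix [-1.7  0.2 -0.1] zfix 1.8
[[4.3, 10.4], [1.4, 11.2], [-1.2, 11.3], [-3.7, 10.7], [-6.0, 9.6], [-8.0, 8.0], [-9.6, 6.0], [-10.7, 3.7], [-11.3, 1.2], [-11.2, -1.4]]
```

View pics/w14.png

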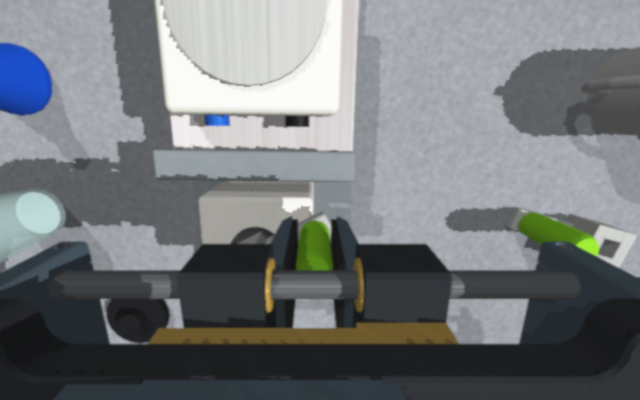

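Call:
servo_tool:
  plan:
    - [[-1.7, 0.2, 0], [3, 10.4, 0.7], 12]
    - [[0, 0, 0], [1.4, 11.2, 0.5], 12]
    - [[0, 0, 0], [-1.2, 11.3, 0.3], 12]
    - [[0, 0, 0], [-3.7, 10.7, 0.2], 12]
    - [[0, 0, 0], [-6, 9.6, 0.2], 12]
    - [[0, 0, 0], [-8, 8, 0], 12]
    - [[0, 0, 0], [-9.6, 6, 0], 12]
    - [[0, 0, 0], [-10.7, 3.7, 0], 12]
    - [[0, 0, 0], [-11.3, 1.2, 0], 12]
    - [[0, 0, 0], [0, 0, 0], 12]

```text
time_s: 28.55
ee_pos: [479.5, 146.6, 157.3]
ee_rot: [-179.5, -0.2, -77.1]
force: [5.1, 0.1, 1.3]
gripper_width: 19.0
```

```bash
python3 - <<'E'
from h import *
steps([12]*10)
f=snap('wrist','w15')
E
```

```text
t 28.55 ang 5.0 r 50.9 z 157.3 rot [-179.5   -0.2  -77.1] Ftan -0.6 Frad -5.0 Fz -1.3 w 19.0 q [ 16.  14. 104.  -0.  61.  93.]
rotfix [-0.5 -0.2  0.1] zfix -0.2
[[-10.2, -2.9], [-9.6, -4.1], [-8.6, -6.0], [-7.1, -7.6], [-5.4, -9.0], [-3.4, -9.9], [-1.3, -10.4], [0.9, -10.4], [3.0, -10.0], [5.1, -9.1]]
```

View pics/w15.png

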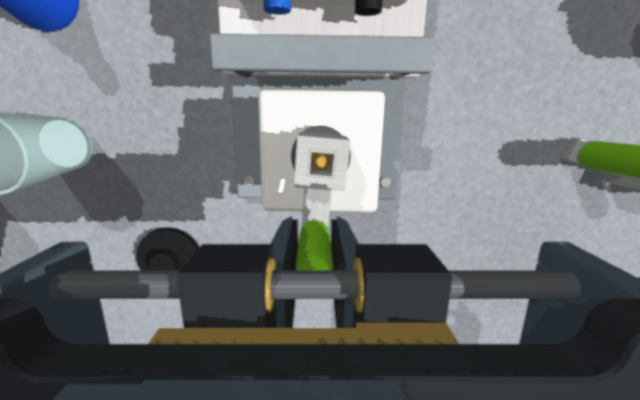

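```bash
python3 - <<'E'
from h import *
def disc(f,box,nm):
    x0,y0,x1,y1=box; im=f['pixels'][y0:y1,x0:x1]; big=cv2.resize(im,None,fx=6,fy=6,interpolation=cv2.INTER_CUBIC); cv2.imwrite(f'pics/{nm}.png',big[:,:,::-1])
disc(load('scene0'),(300,230,380,300),'d_s'); disc(load('top0'),(225,115,290,170),'d_t')
E
```

```text
(no output)
```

View pics/d_s.png

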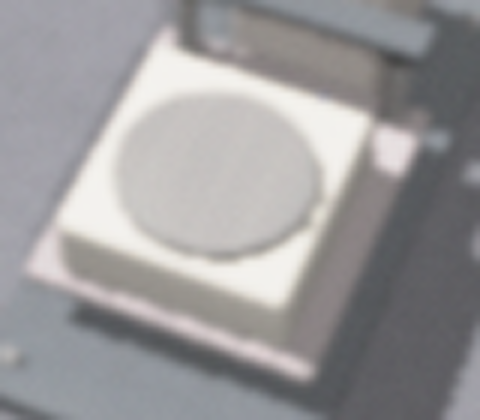

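View pics/d_t.png

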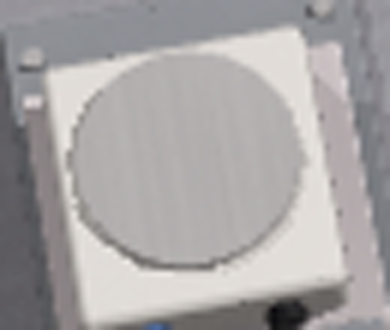

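```bash
python3 - <<'E'
from h import *
def tri(*obs):
    A=np.zeros((3,3));b=np.zeros(3)
    for f,uv in obs:
        e,d=ray(f,uv);d=d/np.linalg.norm(d);P=np.eye(3)-np.outer(d,d);A+=P;b+=P@e
    return np.linalg.solve(A,b)
s=load('scene0');t=load('top0')
p=tri((s,(336,258.6)),(t,(255.7,141.3)));print(p,proj(s,p),proj(t,p))
crop(s,330,190,385,240,10,'d_s2')
E
```

```text
[691.860256   189.7724147   88.66461906] [335.27012144 258.51840564] [254.99246073 141.67542043]
```

View pics/d_s2.png

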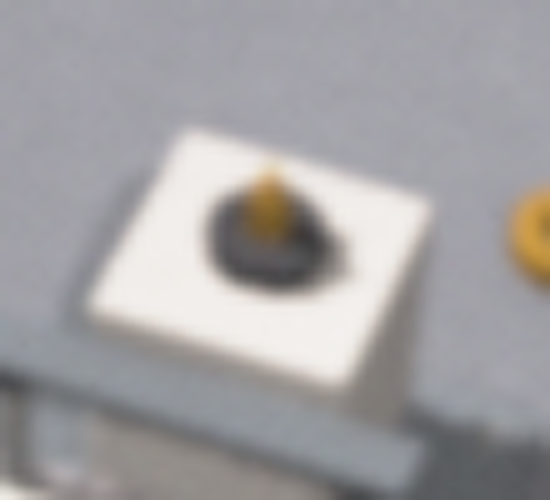

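```bash
python3 - <<'E'
from h import *
def tri(*obs):
    A=np.zeros((3,3));b=np.zeros(3)
    for f,uv in obs:
        e,d=ray(f,uv);d=d/np.linalg.norm(d);P=np.eye(3)-np.outer(d,d);A+=P;b+=P@e
    return np.linalg.solve(A,b)
s=load('scene0');t=load('top0')
# gearbox top corners at 115: scene vs top
print(tri((s,(330+265/10-.45,190+228/10-.45)),(t,(264.8,199.8))))
S=np.mean([(188,128),(432,207),(340,385),(92,305)],0)/10+[330,190]-.45
T=np.mean([(112,305),(240,292),(265,418),(132,435)],0)/4+[220,110]-.4
print('gear',tri((s,S),(t,T)))
E
```

```text
[526.82662392 152.92794093 122.24599164]
gear [527.64463643 151.70001443 109.64514269]
```

Call:
servo_tool:
  plan:
    - [[-0.5, -0.2, 0], [-10.2, -2.9, 0], 12]
    - [[0, 0, 0], [-9.6, -4.1, 0], 12]
    - [[0, 0, 0], [-8.6, -6, 0], 12]
    - [[0, 0, 0], [-7.1, -7.6, 0], 12]
    - [[0, 0, 0], [-5.4, -9, 0], 12]
    - [[0, 0, 0], [-3.4, -9.9, 0], 12]
    - [[0, 0, 0], [-1.3, -10.4, 0], 12]
    - [[0, 0, 0], [0.9, -10.4, 0], 12]
    - [[0, 0, 0], [0, 0, 0], 12]
    - [[0, 0, 0], [0, 0, 0], 12]

```text
time_s: 29.85
ee_pos: [501.6, 195.8, 157.6]
ee_rot: [176.5, -1.0, -76.7]
force: [3.5, -2.4, 2.9]
gripper_width: 19.2
```

```bash
python3 - <<'E'
from h import *
steps([11]*10)
E
```

```text
t 29.85 ang 69.4 r 50.8 z 157.6 rot [176.5  -1.  -76.7] Ftan 1.4 Frad -4.0 Fz -3.0 w 19.2 q [20. 19. 97. -1. 68. 97.]
rotfix [ 3.5 -1.   0.5] zfix 0.1
[[-1.8, -9.5], [-0.7, -9.6], [1.1, -9.5], [2.9, -9.1], [4.6, -8.4], [6.1, -7.4], [7.4, -6.1], [8.5, -4.5], [9.2, -2.8], [9.5, -1.0]]
```

Call:
servo_tool:
  plan:
    - [[3, -1, 0.5], [0, 0, 0], 12]
    - [[0, 0, 0], [-1, -9.5, 0.2], 12]
    - [[0, 0, 0], [-0.7, -9.6, 0.2], 12]
    - [[0, 0, 0], [1.1, -9.5, 0.2], 12]
    - [[0, 0, 0], [2.9, -9.1, 0.2], 12]
    - [[0, 0, 0], [4.6, -8.4, 0.2], 12]
    - [[0, 0, 0], [6.1, -7.4, 0.2], 12]
    - [[0, 0, 0], [7.4, -6.1, 0.2], 12]
    - [[0, 0, 0], [8.5, -4.5, 0], 12]
    - [[0, 0, 0], [0, 0, 0], 12]

```text
time_s: 31.1
ee_pos: [538.5, 202.6, 159.1]
ee_rot: [176.1, 3.0, -77.8]
force: [0.9, -4.0, 0.9]
gripper_width: 19.4
```

```bash
python3 - <<'E'
from h import *
steps([11]*10)
E
```

```text
t 31.1 ang 112.2 r 49.7 z 159.1 rot [176.1   3.  -77.8] Ftan 1.5 Frad -3.8 Fz -1.1 w 19.4 q [18. 22. 92.  4. 69. 94.]
rotfix [ 3.9  3.  -0.5] zfix 1.6
[[4.2, -8.6], [6.0, -7.5], [7.3, -6.2], [8.4, -4.7], [9.1, -3.0], [9.5, -1.2], [9.6, 0.6], [9.3, 2.4], [8.6, 4.2], [7.7, 5.7]]
```

Call:
servo_tool:
  plan:
    - [[3, 2.5, -0.4], [4, -8.6, 0.7], 12]
    - [[1, 0.6, 0], [7, -8.8, 0.5], 12]
    - [[0.8, 0.6, 0], [8.6, -7.4, 0.4], 12]
    - [[0.5, 0.6, 0], [10, -5.6, 0.4], 12]
    - [[0, 0.6, 0], [11, -3.6, 0.3], 12]
    - [[-0.3, 0.6, 0], [11.5, -1.4, 0.3], 12]
    - [[-0.6, 0.4, 0], [11.5, 0.7, 0.3], 12]
    - [[-0.6, 0.4, 0], [11, 2.9, 0.3], 12]
    - [[-0.6, 0, 0], [10.3, 5, 0.3], 12]
    - [[0, 0, 0], [0, 0, 0.2], 12]

```text
time_s: 32.35
ee_pos: [578.6, 143.0, 158.4]
ee_rot: [179.4, -1.3, -77.8]
force: [2.8, -1.6, 1.3]
gripper_width: 18.9
```

```bash
python3 - <<'E'
from h import *
steps([11]*10)
f=snap('wrist','w16')
E
```

```text
t 32.35 ang 204.5 r 49.7 z 158.4 rot [179.4  -1.3 -77.8] Ftan 1.0 Frad 3.1 Fz -1.2 w 18.9 q [13. 23. 91. -1. 67. 92.]
rotfix [ 0.6 -1.3 -0.6] zfix 0.9
[[8.4, 4.6], [7.2, 6.3], [5.9, 7.6], [4.3, 8.5], [2.6, 9.2], [0.8, 9.5], [-1.0, 9.5], [-2.8, 9.2], [-4.5, 8.5], [-6.0, 7.4]]
```

View pics/w16.png

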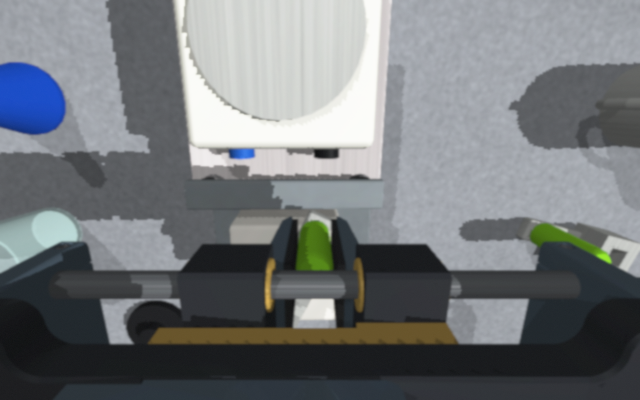

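Call:
servo_tool:
  plan:
    - [[0.6, -1.3, -0.6], [7, 4, 0.5], 12]
    - [[0, 0, 0], [7.2, 6.3, 0.2], 12]
    - [[0, 0, 0], [5.9, 7.6, 0.1], 12]
    - [[0, 0, 0], [4.3, 8.5, 0.1], 12]
    - [[0, 0, 0], [2.6, 9.2, 0.1], 12]
    - [[0, 0, 0], [0.8, 9.5, 0], 12]
    - [[0, 0, 0], [0, 0, 0], 12]
    - [[0, 0, 0], [0, 0, 0], 12]
    - [[0, 0, 0], [0, 0, 0], 12]
    - [[0, 0, 0], [0, 0, 0], 12]

```text
time_s: 33.65
ee_pos: [546.6, 106.8, 158.3]
ee_rot: [-179.1, -0.2, -77.1]
force: [2.6, -2.6, 2.4]
gripper_width: 19.5
```

```bash
python3 - <<'E'
from h import *
steps([10]*8)
f=snap('scene','s17'); crop(f,300,190,400,300,6,'s17c')
E
```

```text
t 33.65 ang 263.4 r 49.8 z 158.3 rot [-179.1   -0.2  -77.1] Ftan -1.6 Frad 3.3 Fz -2.4 w 19.5 q [10. 19. 98. -0. 63. 87.]
rotfix [-0.9 -0.2  0.1] zfix 0.8
[[0.5, 8.7], [-1.3, 8.6], [-2.7, 8.3], [-4.1, 7.7], [-5.4, 6.8], [-6.5, 5.8], [-7.4, 4.6], [-8.1, 3.2]]
```

View pics/s17c.png

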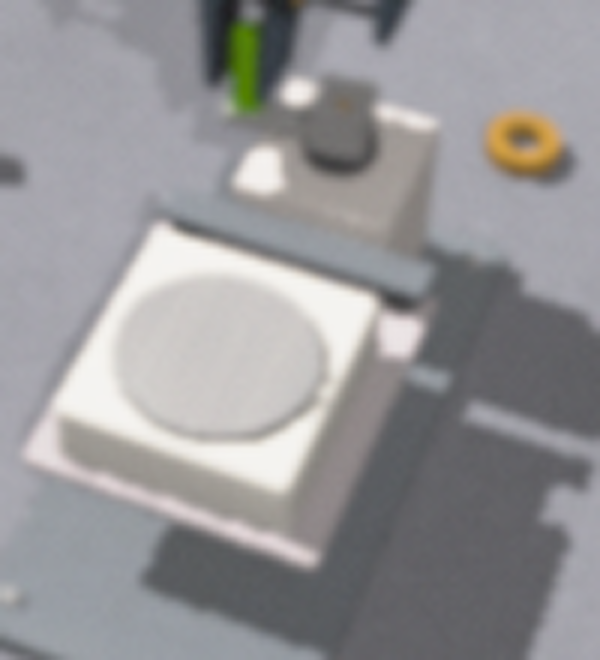

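Call:
servo_tool:
  plan:
    - [[-0.9, -0.2, 0], [0.5, 8.7, 0.4], 12]
    - [[0, 0, 0], [-1.3, 8.6, 0.3], 12]
    - [[0, 0, 0], [-2.7, 8.3, 0.1], 12]
    - [[0, 0, 0], [-2.5, 4.5, 0], 12]
    - [[0, 0, 0], [0, 0, 0], 12]
    - [[0, 0, 0], [0, 0, 0], 12]
    - [[0, 0, 0], [0, 0, 0], 12]
    - [[0, 0, 0], [0, 0, 0], 12]
    - [[0, 0, 0], [0, 0, 0], 12]
    - [[0, 0, 0], [0, 0, 0], 12]

```text
time_s: 34.95
ee_pos: [516.5, 105.5, 157.9]
ee_rot: [-179.8, -0.1, -77.0]
force: [1.7, -2.0, 3.2]
gripper_width: 19.2
```

```bash
python3 - <<'E'
from h import *
steps([9]*8)
E
```

```text
t 34.95 ang 298.6 r 50.0 z 157.9 rot [-1.798e+02 -1.000e-01 -7.700e+01] Ftan -2.2 Frad 1.5 Fz -3.1 w 19.2 q [ 10.  16. 101.  -0.  62.  87.]
rotfix [-0.2 -0.1  0.2] zfix 0.4
[[-4.3, 6.6], [-5.3, 5.8], [-6.1, 4.9], [-6.8, 3.9], [-7.3, 2.8], [-7.7, 1.6], [-7.8, 0.4], [-7.8, -0.8]]
```

Call:
servo_tool:
  plan:
    - [[0, 0, 0], [-4.3, 6.6, 0.2], 12]
    - [[0, 0, 0], [-5.3, 5.8, 0.1], 12]
    - [[0, 0, 0], [-6.1, 4.9, 0.1], 12]
    - [[0, 0, 0], [-4.5, 2.6, 0], 12]
    - [[0, 0, 0], [0, 0, 0], 12]
    - [[0, 0, 0], [0, 0, 0], 12]
    - [[0, 0, 0], [0, 0, 0], 12]
    - [[0, 0, 0], [0, 0, 0], 12]
    - [[0, 0, 0], [0, 0, 0], 12]
    - [[0, 0, 0], [0, 0, 0], 12]

```text
time_s: 36.2
ee_pos: [492.3, 120.3, 157.7]
ee_rot: [-179.7, -0.2, -77.0]
force: [1.3, -2.9, 4.2]
gripper_width: 19.4
```

```bash
python3 - <<'E'
from h import *
steps([9]*8)
E
```

```text
t 36.2 ang 331.5 r 50.3 z 157.7 rot [-179.7   -0.2  -77. ] Ftan -3.1 Frad 0.9 Fz -4.2 w 19.4 q [ 13.  15. 104.  -0.  62.  90.]
rotfix [-0.3 -0.2  0.2] zfix 0.2
[[-7.3, 2.9], [-7.6, 2.0], [-7.8, 0.8], [-7.8, -0.4], [-7.7, -1.6], [-7.3, -2.8], [-6.8, -3.9], [-6.1, -4.9]]
```

Total 1051°. Pressing slightly down, good tracking; continue in ~30° bites.

Call:
servo_tool:
  plan:
    - [[0, 0, 0], [-7.3, 2.9, 0], 12]
    - [[0, 0, 0], [-7.6, 2, 0], 12]
    - [[0, 0, 0], [-7.8, 0.8, 0], 12]
    - [[0, 0, 0], [-4.5, -0.2, 0], 12]
    - [[0, 0, 0], [0, 0, 0], 12]
    - [[0, 0, 0], [0, 0, 0], 12]
    - [[0, 0, 0], [0, 0, 0], 12]
    - [[0, 0, 0], [0, 0, 0], 12]
    - [[0, 0, 0], [0, 0, 0], 12]
    - [[0, 0, 0], [0, 0, 0], 12]

```text
time_s: 37.45
ee_pos: [480.3, 144.8, 157.6]
ee_rot: [-179.8, -0.4, -77.0]
force: [2.0, -3.8, 3.5]
gripper_width: 19.2
```

```bash
python3 - <<'E'
from h import *
steps([9]*8)
f=snap('scene','s18'); crop(f,300,190,400,300,6,'s18c')
E
```

```text
t 37.45 ang 2.9 r 50.5 z 157.6 rot [-179.8   -0.4  -77. ] Ftan -4.1 Frad -1.4 Fz -3.5 w 19.2 q [ 16.  14. 104.  -1.  61.  93.]
rotfix [-0.2 -0.4  0.2] zfix 0.1
[[-7.8, -1.5], [-7.5, -2.2], [-7.1, -3.4], [-6.5, -4.4], [-5.7, -5.4], [-4.8, -6.2], [-3.8, -6.9], [-2.6, -7.4]]
```

View pics/s18c.png

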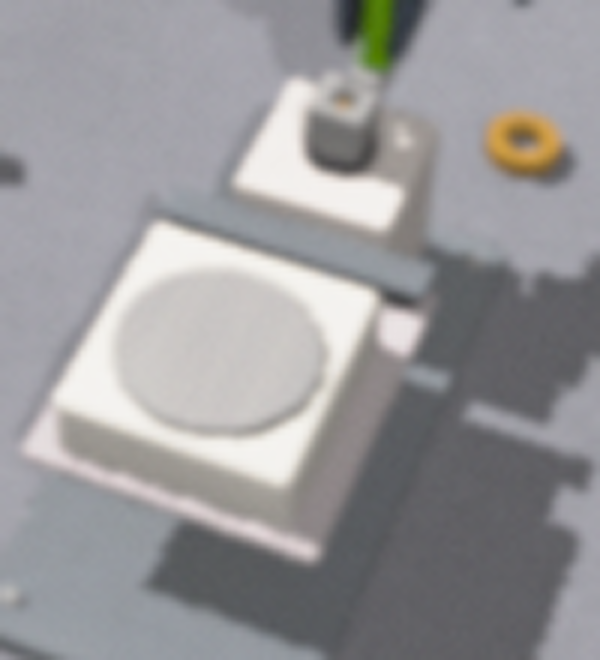

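Call:
servo_tool:
  plan:
    - [[0, -0.2, 0], [-7.8, -1.5, 0], 12]
    - [[0, 0, 0], [-7.5, -2.2, 0], 12]
    - [[0, 0, 0], [-7.1, -3.4, 0], 12]
    - [[0, 0, 0], [-5, -3.5, 0], 12]
    - [[0, 0, 0], [0, 0, 0], 12]
    - [[0, 0, 0], [0, 0, 0], 12]
    - [[0, 0, 0], [0, 0, 0], 12]
    - [[0, 0, 0], [0, 0, 0], 12]
    - [[0, 0, 0], [0, 0, 0], 12]
    - [[0, 0, 0], [0, 0, 0], 12]

```text
time_s: 38.75
ee_pos: [482.5, 171.3, 157.4]
ee_rot: [179.8, -0.6, -76.9]
force: [1.8, -2.8, 3.9]
gripper_width: 19.4
```

```bash
python3 - <<'E'
from h import *
steps([9]*8)
E
```

```text
t 38.75 ang 33.5 r 50.6 z 157.4 rot [179.8  -0.6 -76.9] Ftan -2.1 Frad -2.7 Fz -3.9 w 19.4 q [ 19.  15. 103.  -1.  62.  96.]
rotfix [ 0.2 -0.6  0.3] zfix -0.1
[[-5.9, -5.3], [-5.4, -5.7], [-4.4, -6.5], [-3.3, -7.1], [-2.2, -7.5], [-1.0, -7.8], [0.3, -7.8], [1.5, -7.7]]
```

Total 1113.5°, force still friction only.

Call:
servo_tool:
  plan:
    - [[0.2, -0.5, 0.2], [-5.9, -5.3, 0], 12]
    - [[0, 0, 0], [-5.4, -5.7, 0], 12]
    - [[0.2, 0, 0], [-4.4, -6.5, 0], 12]
    - [[0.2, 0, 0], [-2.5, -5.5, 0], 12]
    - [[0, 0, 0], [0, 0, 0], 12]
    - [[0, 0, 0], [0, 0, 0], 12]
    - [[0, 0, 0], [0, 0, 0], 12]
    - [[0, 0, 0], [0, 0, 0], 12]
    - [[0, 0, 0], [0, 0, 0], 12]
    - [[0, 0, 0], [0, 0, 0], 12]

```text
time_s: 40.0
ee_pos: [494.8, 190.0, 157.4]
ee_rot: [179.5, -0.5, -77.1]
force: [1.1, -2.7, 4.8]
gripper_width: 19.7
```

```bash
python3 - <<'E'
from h import *
steps([9]*8)
E
```

```text
t 40.0 ang 58.9 r 50.6 z 157.4 rot [179.5  -0.5 -77.1] Ftan -1.1 Frad -2.7 Fz -4.8 w 19.7 q [ 20.  17. 100.  -0.  63.  97.]
rotfix [ 0.5 -0.5  0.1] zfix -0.1
[[-3.0, -7.3], [-2.4, -7.5], [-1.2, -7.8], [0.1, -7.8], [1.3, -7.7], [2.5, -7.4], [3.6, -7.0], [4.7, -6.3]]
```

Call:
servo_tool:
  plan:
    - [[0.5, -0.5, 0], [0, 0, 0], 12]
    - [[0, 0, 0], [0, 0, 0], 12]
    - [[0, 0, 0], [0, 0, 0], 12]
    - [[0, 0, 0], [0, 0, 0], 12]
    - [[0, 0, 0], [0, 0, 0], 12]
    - [[0, 0, 0], [-2.5, -5, 0], 12]
    - [[0.2, 0, 0], [-2, -6.5, 0], 12]
    - [[0.2, 0, 0], [-1.2, -7, 0], 12]
    - [[0.2, 0, 0], [0, -5, 0], 12]
    - [[0, 0, 0], [0.5, -4, 0], 12]

```text
time_s: 41.25
ee_pos: [508.9, 199.5, 157.5]
ee_rot: [179.0, 0.0, -77.1]
force: [-5.2, -1.4, 9.2]
gripper_width: 18.7
```

```bash
python3 - <<'E'
from h import *
steps([9]*8)
E
```

```text
t 41.25 ang 78.2 r 50.4 z 157.5 rot [179.    0.  -77.1] Ftan -5.5 Frad 0.9 Fz -9.1 w 18.7 q [20. 19. 98.  0. 65. 97.]
rotfix [1.  0.  0.1] zfix 0.0
[[-0.6, -7.9], [0.2, -7.8], [1.5, -7.7], [2.6, -7.4], [3.8, -6.9], [4.8, -6.2], [5.7, -5.4], [6.5, -4.4]]
```

Call:
servo_tool:
  plan:
    - [[0.5, 0, 0], [0, 0, -0.3], 12]
    - [[0, 0, 0], [0, 0, 0], 12]
    - [[0, 0, 0], [0, 0, 0], 12]
    - [[0, 0, 0], [0, 0, 0], 12]
    - [[0, 0, 0], [0, 0, 0], 12]
    - [[0, 0, 0], [0, 0, 0], 12]
    - [[0.2, 0, 0], [0, -4, 0], 12]
    - [[0.2, 0.1, 0], [0.2, -5, 0], 12]
    - [[0.2, 0.1, 0], [0.6, -5, 0], 12]
    - [[0.2, 0.1, 0], [1, -5, 0], 12]

```text
time_s: 42.5
ee_pos: [517.1, 202.4, 157.5]
ee_rot: [178.8, 0.0, -77.2]
force: [-5.9, -1.4, 9.7]
gripper_width: 19.1
```

```bash
python3 - <<'E'
from h import *
steps([9]*8)
f=snap('scene','s19'); crop(f,300,190,400,300,6,'s19c')
E
```

```text
t 42.5 ang 88.0 r 50.4 z 157.5 rot [178.8   0.  -77.2] Ftan -6.2 Frad 0.2 Fz -9.6 w 19.1 q [20. 20. 96.  0. 65. 97.]
rotfix [1.2 0.  0. ] zfix -0.0
[[0.8, -7.9], [1.6, -7.7], [2.8, -7.3], [3.9, -6.8], [4.9, -6.1], [5.8, -5.3], [6.5, -4.3], [7.1, -3.2]]
```

View pics/s19c.png

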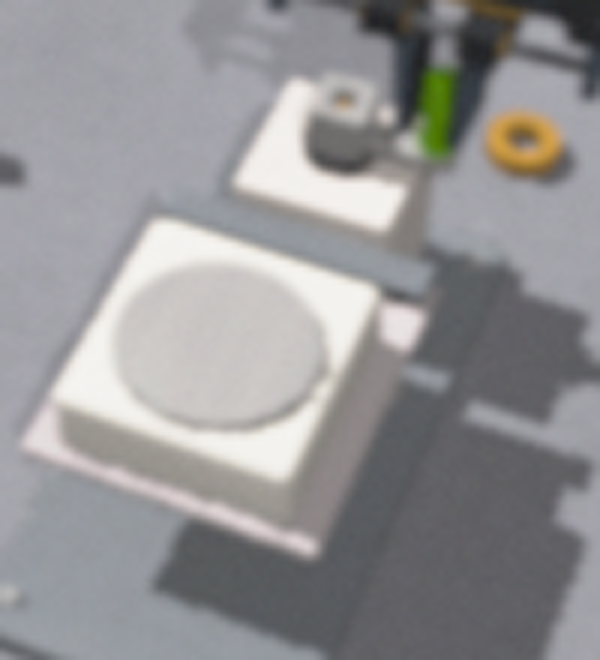

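Call:
servo_tool:
  plan:
    - [[0.8, 0, 0], [0, 0, -0.3], 12]
    - [[0, 0, 0], [0, 0, 0], 12]
    - [[0, 0, 0], [0, 0, 0], 12]
    - [[0, 0, 0], [0, 0, 0], 12]
    - [[0.2, 0, 0], [0.6, -7.8, 0], 12]
    - [[0.2, 0.1, 0], [1.2, -7.8, 0], 12]
    - [[0.2, 0.1, 0], [2, -7.6, 0], 12]
    - [[0.2, 0.1, 0], [2.6, -7.4, 0], 12]
    - [[0.2, 0.1, 0], [2.5, -5.5, 0], 12]
    - [[0.2, 0.1, 0], [2.2, -4.5, 0], 12]

```text
time_s: 43.8
ee_pos: [532.9, 204.3, 157.3]
ee_rot: [177.4, 0.6, -77.5]
force: [-11.3, -0.1, 12.0]
gripper_width: 19.3
```

```bash
python3 - <<'E'
from h import *
steps([9]*8)
E
```

```text
t 43.8 ang 105.9 r 50.7 z 157.3 rot [177.4   0.6 -77.5] Ftan -11.8 Frad -0.8 Fz -11.4 w 19.3 q [19. 22. 93.  1. 68. 96.]
rotfix [ 2.6  0.6 -0.2] zfix -0.2
[[3.5, -7.1], [3.9, -6.8], [4.9, -6.1], [5.8, -5.3], [6.5, -4.3], [7.1, -3.3], [7.6, -2.1], [7.8, -0.9]]
```

Call:
servo_tool:
  plan:
    - [[1, 0, 0], [0, 0, -0.3], 12]
    - [[1, 0.4, 0], [0, 0, 0], 12]
    - [[0, 0, 0], [0, 0, 0], 12]
    - [[0, 0, 0], [0, 0, 0], 12]
    - [[0, 0, 0], [0, 0, 0], 12]
    - [[0, 0, 0], [0, 0, 0], 12]
    - [[0, 0, 0], [0, 0, 0], 12]
    - [[0, 0, 0], [1, -3, 0], 12]
    - [[0.2, 0.1, 0], [1.2, -4, 0], 12]
    - [[0.2, 0.1, 0], [1.8, -4, 0], 12]

```text
time_s: 45.05
ee_pos: [532.1, 204.3, 157.3]
ee_rot: [177.9, 0.5, -77.6]
force: [-11.3, -1.2, 11.6]
gripper_width: 19.6
```

```bash
python3 - <<'E'
from h import *
steps([9]*8)
E
```

```text
t 45.05 ang 104.9 r 50.8 z 157.3 rot [177.9   0.5 -77.6] Ftan -11.7 Frad -1.7 Fz -11.2 w 19.6 q [19. 21. 94.  1. 67. 97.]
rotfix [ 2.1  0.5 -0.4] zfix -0.2
[[3.3, -7.2], [3.7, -6.9], [4.8, -6.2], [5.7, -5.4], [6.5, -4.5], [7.1, -3.4], [7.5, -2.2], [7.8, -1.0]]
```

Call:
servo_tool:
  plan:
    - [[1, 0.3, 0], [0, 0, 0], 12]
    - [[0.8, 0.2, 0], [0, 0, -0.2], 12]
    - [[0, 0, 0], [0, 0, 0], 12]
    - [[0, 0, 0], [0, 0, 0], 12]
    - [[0, 0, 0], [0, 0, 0], 30]
    - [[0, 0, 0], [0, 0, 0], 45]
    - [[0, 0, 0], [0, 0, 0], 45]
    - [[0, 0, 0], [0, 0, 0], 45]
    - [[0, 0, 0], [0, 0, 0], 45]
    - [[0, 0, 0], [0, 0, 0], 45]

```text
time_s: 46.3
ee_pos: [530.0, 206.9, 154.9]
ee_rot: [179.2, 0.4, -77.7]
force: [0.1, -0.2, 0.2]
gripper_width: 45.1
```

```bash
python3 - <<'E'
from h import *
steps([9]*2)
f=snap('wrist','w20');f=snap('scene','s20'); crop(f,300,190,400,300,6,'s20c')
E
```

```text
t 46.3 ang 102.4 r 53.2 z 154.9 rot [179.2   0.4 -77.7] Ftan 0.1 Frad -0.2 Fz -0.2 w 45.1 q [20. 21. 95.  1. 65. 97.]
rotfix [ 0.8  0.4 -0.5] zfix -2.6
[[5.4, -6.8], [3.4, -7.1]]
```

View pics/s20c.png

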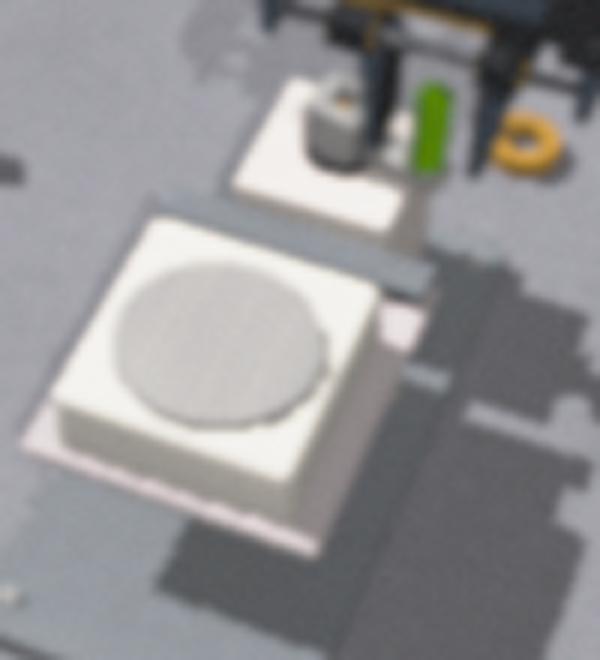

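View pics/w20.png

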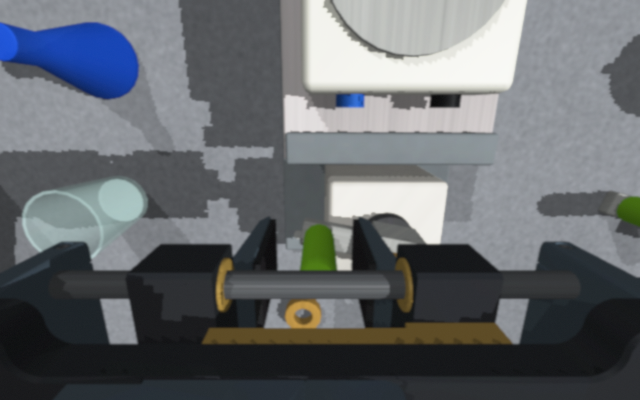

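Call:
servo_tool:
  plan:
    - [[0, 0, 0], [0, 0, -5], 45]
    - [[0, 0, 0], [0, 0, -12], 45]
    - [[0.5, 0.3, 0], [0, 0, -20], 45]
    - [[0, 0, 0], [0, 0, -25], 45]
    - [[0, 0, 0], [0, 0, -20], 45]
    - [[0, 0, 0], [0, 30, -5], 45]
    - [[0, 0, 0], [0, 40, 0], 45]
    - [[0, 0, 0], [0, 30, 0], 45]
    - [[0, 0, 0], [0, 0, 0], 45]
    - [[0, 0, 0], [0, 0, 0], 45]

```text
time_s: 47.65
ee_pos: [434.2, 186.2, 257.5]
ee_rot: [-179.1, 0.2, -77.7]
force: [0.9, 0.2, -0.4]
gripper_width: 45.0
```

```bash
python3 - <<'E'
from h import *
steps([9]*2)
f=snap('wrist','w21');f=snap('scene','s21'); crop(f,300,190,400,300,6,'s21c'); snap('top','t21')
E
```

```text
t 47.65 ang 31.1 r 101.1 z 257.5 rot [-179.1    0.2  -77.7] Ftan 0.5 Frad -0.8 Fz 0.4 w 45.0 q [ 22.   7.  98.   0.  74. 100.]
rotfix [-0.9  0.2 -0.5] zfix 100.0
[[20.0, -48.3], [-5.6, -5.5]]
```

View pics/s21c.png

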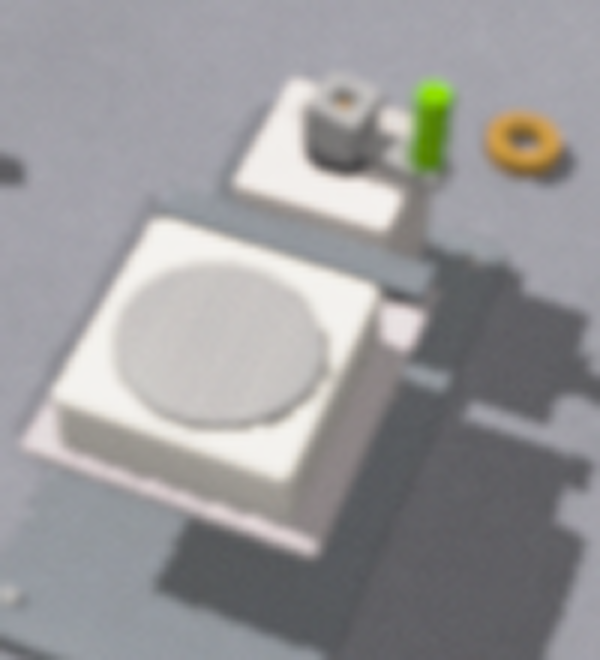

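View pics/w21.png

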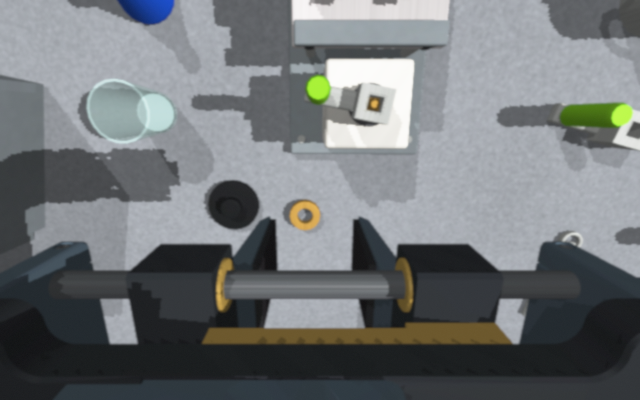

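View pics/t21.png

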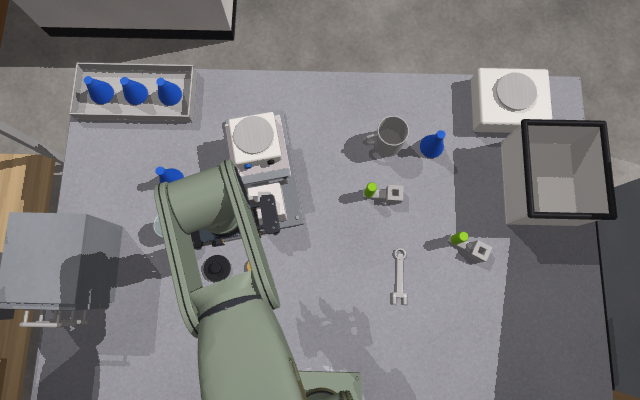

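```bash
python3 - <<'E'
from h import *
def tri(*obs):
    A=np.zeros((3,3));b=np.zeros(3)
    for f,uv in obs:
        e,d=ray(f,uv);d=d/np.linalg.norm(d);P=np.eye(3)-np.outer(d,d);A+=P;b+=P@e
    return np.linalg.solve(A,b)
f=load('w21'); crop(f,290,40,430,160,5,'w21c')
t=load('t21'); crop(t,220,105,300,190,6,'t21c')
E
```

```text
(no output)
```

View pics/w21c.png

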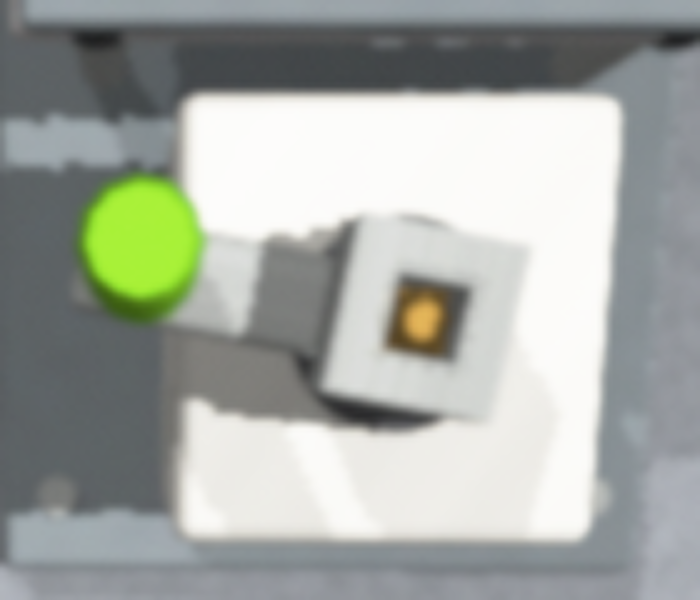

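View pics/t21c.png

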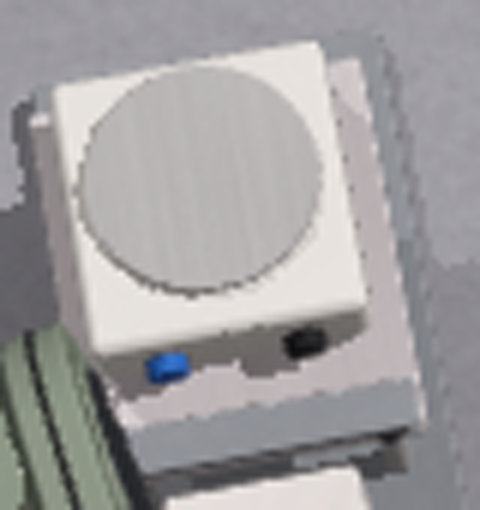

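```bash
python3 - <<'E'
from h import *
def tri(*obs):
    A=np.zeros((3,3));b=np.zeros(3)
    for f,uv in obs:
        e,d=ray(f,uv);d=d/np.linalg.norm(d);P=np.eye(3)-np.outer(d,d);A+=P;b+=P@e
    return np.linalg.solve(A,b)
f=load('w21'); o=lambda x,y,z:onz(f,(290+x/5-.4,40+y/5-.4),z)
c=[(357,215),(528,246),(490,420),(320,388)]
a=[o(*k,153) for k in c]; h=np.mean(a,0); g=o(141,240,187)
for i in range(4):
    e=a[(i+1)%4]-a[i]; print(np.hypot(*e[:2]).round(1),np.degrees(np.arctan2(e[1],e[0])).round(1))
d=g-h; print(h,g,np.hypot(*d[:2]),np.degrees(np.arctan2(d[1],d[0])))
t=load('t21');s=load('scene0')
print('disc', tri((s,(300+220/6-.4,190+345/6-.4)),(t,(220+200/6-.4,105+180/6-.4))))
E
```

```text
29.5 -87.3
29.0 -176.9
30.3 92.0
28.7 1.7
[527.6978989  153.99885169 153.        ] [527.12741683 203.747406   187.        ] 49.751825157927136 90.65699964308841
disc [691.78591185 189.58223774 140.73734095]
```

```bash
python3 - <<'E'
from h import *
s=env.state();print(s['time_s'],s['force'].round(1),np.abs(s['qvel']).max().round(2))
print(env.job_done())
E
```

```text
47.8 [-0.5 -0.1 -0.4] 0.48
the job is handed in; nothing more can be done
None
```

The smallest crank is on the square shaft and wound clockwise about 3.28 turns to the top stop. The arm was clear when I handed the job in at 47.8 s. No verdict was reported.

- **Fitting:** I gripped the crank by its hub and lined it up with the square by camera. It went down to the collar with almost no contact force.
- **Winding:** I held the green handle and stopped winding when the force along its path rose from about 6 N to about 12 N and a second push gained no angle. I then let go.
- **Stop:** The crank rested about 4–5° back from where I had pushed it. I estimate first touch near 1175° of winding, a peak of about 11° past it, and rest about 0.3 mm past it. This rests on force and angle; I did not see the rubber rings touch.
- **Platform height:** The cameras showed a rise of 52.1 mm, against 52.5 mm worked out from the turns. The absolute height came out at about 145 mm after a rough camera correction, 2 mm below the nominal 147 mm. That is within camera error, but it doesn't confirm contact on its own.
- **Crank:** In the last picture the hub sits at seated height and within about 1 mm of the axis. The hand drifted up about 4 mm once while winding and I corrected it; later pictures show the crank seated.
- **Bystanders:** Those visible in the last views looked unmoved. In the final top view the arm hid or partly covered the beaker, the brass collar and one flask. I checked these by eye only, in the other views.

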